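# Shake the opera-glass eyepieces together, unpack them and dry them

## Task

Holding its loose lid on, tip the covered lens case so that all the eyepiece barrels in it roll together into its low-sided end, set it down level and only then lift the lid off. Lay every barrel on its side in the drying station's tray, then turn the timer knob clockwise until it clicks over, and leave the empty case standing level with its lid back on; the other things on the table stay where they are.

Things in the scene. Friction and masses are not known exactly. Their poses are not given: they have to be found in the camera images.
- case: Loose dark wooden lens case, an open box 190 long (own x) x 66 wide (own y) x 42 mm high, 0.3 kg; origin at the centre of its underside, z up. Floor 5 mm thick, walls 3 mm. Both end walls and the side walls of the deep end (own x +20 to +95 mm) are 42 mm high; the low-sided end (own x -95 to +20 mm) has side sills with their top at 15 mm. It starts covered, low-sided end towards the robot.
- case_grip (a point): Point of the case midway between the side walls of the deep end, at rim height (own x +45, y 0, z 42 mm). Case and lid are equally wide (66 mm), so fingers closing across the case here, pads half on the wall and half on the lid's edge, hold both together.
- lid: Loose clear plastic lid, 0.12 kg: plate 190 (own x) x 66 (own y) x 12 mm. Origin at the centre of its lower face, which lies on the case's rim, x along the case's x, centred. Lips 4 mm deep inside the case's walls stop it sliding sideways (1.5 mm play); nothing stops it sliding lengthwise. On a flat surface it stands on its lips, origin 4 mm up.
- lid_handle (a point): Centre of the lid's brass bar handle: 60 mm long (own x), 16 mm wide (own y), 24 mm high, standing on the middle of the plate; this point lies 24 mm above the lid's origin, the handle's top 12 mm higher.
- barrel0: Eyepiece barrel, cream with brass bands: eight-sided prism 54 mm long (own y), 26 mm across flats, 0.05 kg; origin at its centre. 2 to 4 alike are present, the rest absent. They start lying across the case (own y along its y), some outside the low-sided end; they roll when tipped well beyond 23 degrees (40 is plenty) and stay put when level. In the low-sided end they can be gripped by the end faces, above the sills.
- barrel1: Eyepiece barrel, cream with brass bands: eight-sided prism 54 mm long (own y), 26 mm across flats, 0.05 kg; origin at its centre. 2 to 4 alike are present, the rest absent. They start lying across the case (own y along its y), some outside the low-sided end; they roll when tipped well beyond 23 degrees (40 is plenty) and stay put when level. In the low-sided end they can be gripped by the end faces, above the sills.
- barrel2: Eyepiece barrel, cream with brass bands: eight-sided prism 54 mm long (own y), 26 mm across flats, 0.05 kg; origin at its centre. 2 to 4 alike are present, the rest absent. They start lying across the case (own y along its y), some outside the low-sided end; they roll when tipped well beyond 23 degrees (40 is plenty) and stay put when level. In the low-sided end they can be gripped by the end faces, above the sills.
- barrel3: Eyepiece barrel, cream with brass bands: eight-sided prism 54 mm long (own y), 26 mm across flats, 0.05 kg; origin at its centre. 2 to 4 alike are present, the rest absent. They start lying across the case (own y along its y), some outside the low-sided end; they roll when tipped well beyond 23 degrees (40 is plenty) and stay put when level. In the low-sided end they can be gripped by the end faces, above the sills.
- station: Drying station, fixed: grey housing 170 (own x) x 180 (own y) x 35 mm high, with the tray and the timer knob on top; origin at the centre of its underside. Front towards -x.
- tray (a point): Centre of the floor of the station's shallow steel tray, 35 mm above the table, 40 mm to the -y side of the station's centre, axes as the station's. Inside 142 mm (x) x 72 mm (y); its rim is 8 mm high. Room for four barrels lying across it (along y) side by side, for example 34 mm apart.
- timer_grip (a point): Point on the timer knob's upright axis at the height to grip: 54 mm above the table, 53 mm to the +y side of the station's centre; turns with the knob. The knob is a black bar 44 mm long (own x), 14 mm wide (own y), from 41 to 66 mm above the table, on a disc 40 mm across.
- timer (a joint): Angle of the timer knob in rad, growing clockwise seen from above; 0 (bar along the station's x) to 1.4 (end stop). A spring detent resists up to about 0.7 (some 0.13 N m), then the knob clicks over and is pushed on towards 1.4; let go before that, it springs back.
- pad: Grey felt pad, fixed, 230 (x) x 100 (y) x 3 mm thick, origin at the centre of its underside; always clear, a good place to lay the lid.
- opera_glasses: Bystander: cream and brass opera glasses standing on their eyepieces, 49 x 113 x 58 mm high; origin under the centre.
- swan: Bystander: glass swan figure, 84 mm across, 143 mm high; origin under its foot.
- remote: Bystander: black remote control, 160 (own x) x 45 x 18 mm; origin under its centre.
- coasters: Bystander: pile of three round coasters, 90 mm across, 15 mm high; origin under the centre.
- mug: Bystander: white mug, 80 mm across, 90 mm high, handle at own +y; origin under the centre.
- glasses_case: Bystander: closed blue spectacle case, 160 (own x) x 60 x 35 mm, not the lens case; origin under the centre.
- candle_jar: Bystander: amber glass candle jar, 66 mm across, 70 mm high; origin under the centre.
Not all that is in view belongs to the job. Leave any orange or red look-alike of the case alone.

How it is judged:
By the outcome, as a careful person would: the job done as asked, in the order asked, and still so for the second after the job is handed in, with the robot touching nothing.
Of barrel0, barrel1, barrel2, barrel3 only 2 to 4 are there at a start; the rules pass over those that are not, and their reading is None.
At some moment in a run one of lid, case may be knocked a few centimetres aside while the robot is not near it.
Once in a run the grip may slacken for a moment while it holds something.
It also fails if it takes over 210 s, if anything falls off the work surface, if the arm or the gripper's body presses on something with over 40 N, if the wrist force passes 120 N, or if a joint passes its speed limit or range.

## Robot

A 6-joint arm with a two-finger parallel gripper is mounted at the origin on the work surface. World frame = base frame: x ahead of the robot, y to its left, z up, the work surface at z = 0. Lengths are in mm, angles in degrees, forces in N, time in s.
With the tool pointing down it reaches from about 300 to 850 mm from the base axis. Payload 4.2 kg.
Tool frame: the origin (TCP) lies between the finger pads; the fingertips stand 8 mm ahead of it and the grasp point (between the pads) lies 11 mm behind it; x points along the fingers, y is the direction in which the jaws open and shut, and the axes are right-handed (so a half turn about x gives the same grasp; the last joint's range is limited). The gripper opens to 91 mm and grips with 3 to 60 N. Pads are 32 mm wide; open, the fingers measure 118 mm over their backs; the gripper's body (76 mm by 178 mm) begins 60 mm behind the grasp point.
Start: joints at [66.979, 18.312, 89.639, -0, 72.044, -1.146], TCP at [214.243, 533.612, 221.976] pointing down, gripper open.
Joint ranges: [-177.97, 177.97], [-48.28, 115.42], [12.27, 149.76], [-77.06, 257.06], [2.81, 150.46], [-146.56, 146.56]. Speed limits (degrees/s): [147.25, 147.25, 180, 180, 180, 180].

## Interface

Orientations are given as [roll, pitch, yaw] about the fixed x, y, z axes, in that order (R = Rz(yaw) Ry(pitch) Rx(roll)).
In Python, from workcell import env gives the robot as it stands.
- The arm moves only by the tool arm_command, never from a script. Its arguments are lists of equal length, an entry for each row: "slide": the shift along the tool's x, y, z in cm, a list of three; "turn": the turn, a rotation vector about the tool's x, y, z in rad, a list of three; "grip": the closure in counts, from 0 (fully open) to 255 (shut). A call has 1 to 20 rows; each row is the pose to reach, as a shift and turn from the pose commanded when the call began, along the tool's axes at that moment; what a row does not reach only later rows make up. A row lasts 1/12 s, in which the tool goes at most 41.7 mm and 7.16 degrees, less where a joint would pass 70% of its speed; a pose out of reach is approached as far as the arm can. A call with a gripper value outside its range is refused whole. The fingers move at their own pace and stop on an object; "newtons" is the grip in N (left out, the last holds). Time passes only in rows, so rows that repeat a pose let the fingers close. It gives the time, the measured TCP pose, the force and the opening at its end, in the units of the state.
- env.state(): the state, without advancing time (a new reading comes with each control period).
- env.grab_frame(name): name is "scene" or "top" or "wrist"; returns (picture, depth): 420x560x3 uint8, red, green, blue; 420x560 float32, mm along the optical axis (not along the pixel's ray), 0 where there is no reading.
- env.calibration(name): a dict with "K" (3x3 intrinsics, pixels), "k1" (the pictures are not rectified: a ray, as slopes to the right and down, at radius r is drawn at 1 + k1 r^2 times it, then the intrinsics apply), "camera_from_world" (4x4, takes a point from world to camera coordinates); the wrist camera has in their place "T_tool_cam" (4x4, takes a point from camera to tool coordinates, whose origin is the TCP and whose axes are the tool frame's). Camera axes: x right, y up, looking along -z (the intrinsics and any distortion apply to the point x, -y, -z); pixel columns grow to the right and rows downward; lengths in mm; the calibration is good to about 2 mm. A picture is of the moment at which its call begins: read the wrist's pose just before it. calibration takes no time and is no camera call.
- env.job_done(): hands the job in, once; it reports no verdict.
Trained networks look in the newest picture that a camera, given by its name, has taken for a name from the list of things; names that differ only in an ending like _2 or _b are one class to them, and where a whole thing is asked for, a point or a joint stands for the part that bears it (a point fixed in the world has none). Each returns a list of dicts, best first, with "p" (0 to 1); they miss things now and then, are a little off and sometimes report something else, mostly with a low value. They report only what shows in the picture. A call takes as long as a camera call. They do not tell look-alikes from the thing itself.
- env.search_frame(camera, label): "point" ([x, y, z] in mm, in world coordinates, good to about 4 mm: the middle of the surface that is visible of it).
The state is a dict: "time_s": time; "qpos": joint angles; "qvel": joint speeds; "effort": joint torques, N m; "ee_pos": TCP position; "ee_rot": TCP orientation; "force": force on the tool from outside, world axes, zero at the start; "torque": the same for the moment, N m; "gripper_width": finger opening in mm.
Only numpy, scipy, OpenCV 4.12 (cv2) and the standard library are available. Lean on these libraries where they do the work, as an engineer would, in place of code of your own. Each camera call takes 0.05 s, during which the arm holds its last target.

## Working session

There is one attempt and no reset: what is moved stays moved. The work goes in short steps, Python scripts to look and compute and a tool call to move; the robot and the scene stay as the last step left them, time stands still between calls to the robot, and variables do not carry over. Pictures are saved under pics/ and viewed, and the job is handed in when it is done.

Besides the shell and the picture viewer there is one more tool, called as name(argument=value, ...), one argument or row to a line, values as JSON. arm_command: Moves the arm, as the interface text tells. Its arguments: {"type":"object","properties":{"slide":{"type":"array","items":{"type":"array","items":{"type":"number"}}},"turn":{"type":"array","items":{"type":"array","items":{"type":"number"}}},"grip":{"type":"array","items":{"type":"number"}},"newtons":{"type":"number"}},"required":["slide","turn","grip"]}

```bash
ls; mkdir -p pics; cat > h.py <<'E'
import numpy as np, cv2, json
from workcell import env
from scipy.spatial.transform import Rotation as R
def snap(cam,fn=None):
    s=env.state(); pic,d=env.grab_frame(cam)
    if fn: cv2.imwrite('pics/'+fn,pic[:,:,::-1])
    return s,pic,d
def T_tool(s):
    T=np.eye(4); T[:3,:3]=R.from_euler('xyz',s['ee_rot'],degrees=True).as_matrix(); T[:3,3]=s['ee_pos']; return T
def world_from_cam(cam,s):
    c=env.calibration(cam)
    if cam=='wrist': return T_tool(s)@np.array(c['T_tool_cam'])
    return np.linalg.inv(np.array(c['camera_from_world']))
def rays(cam,uv):
    c=env.calibration(cam);K=np.array(c['K']);k1=c['k1']
    uv=np.asarray(uv,float).reshape(-1,1,2)
    n=cv2.undistortPoints(uv,K,np.array([k1,0,0,0,0.])).reshape(-1,2)
    return np.c_[n[:,0],-n[:,1],-np.ones(len(n))]
def cloud(cam,s,d):
    h,w=d.shape; u,v=np.meshgrid(np.arange(w),np.arange(h))
    r=rays(cam,np.c_[u.ravel(),v.ravel()])*d.reshape(-1,1)
    T=world_from_cam(cam,s); P=r@T[:3,:3].T+T[:3,3]; P[d.ravel()==0]=np.nan
    return P.reshape(h,w,3)
def proj(cam,s,P):
    c=env.calibration(cam);K=np.array(c['K']);k1=c['k1']
    T=np.linalg.inv(world_from_cam(cam,s)); q=np.asarray(P,float).reshape(-1,3)@T[:3,:3].T+T[:3,3]
    x=q[:,0]/-q[:,2]; y=-q[:,1]/-q[:,2]; f=1+k1*(x*x+y*y)
    return np.c_[K[0,0]*x*f+K[0,2],K[1,1]*y*f+K[1,2]]
def move(pos,rpy,s=None):
    "slide cm & turn rotvec from current pose to world target"
    s=s or env.state(); T=T_tool(s)
    sl=T[:3,:3].T@(np.array(pos)-T[:3,3])/10
    tr=(R.from_matrix(T[:3,:3]).inv()*R.from_euler('xyz',rpy,degrees=True)).as_rotvec()
    return np.round(sl,2),np.round(tr,3)
E
python3 - <<'E'
from h import *
print(env.state())
for c in('top','scene','wrist'):
    s,p,d=snap(c,c+'0.png'); print(env.calibration(c))
    np.save(c+'0.npy',cloud(c,s,d))
print(R.from_euler('xyz',env.state()['ee_rot'],degrees=True).as_matrix().round(2))
E
```

```text
pics
{'time_s': 0.0, 'qpos': array([ 6.69785605e+01,  1.83478313e+01,  8.97063461e+01,  7.05792837e-04,
        7.20426705e+01, -1.14502032e+00]), 'qvel': array([-0.01032775,  0.08591259,  0.03969717, -0.0249697 , -0.02157045,
        0.10741177]), 'effort': array([ 4.29404081e-04, -4.12458658e+01, -2.31977355e+01,  7.28148501e-02,
        4.57077404e-02, -1.14919139e-04]), 'ee_pos': array([214.04399669, 533.14780707, 221.15885961]), 'ee_rot': array([ -91.54200657,   89.90314974, -113.41864389]), 'force': array([ 0.11749581, -0.82738668, -0.86067108]), 'torque': array([ 0.01631426, -0.00643188,  0.02805038]), 'gripper_width': 91.38642111243371}
{'K': array([[429.23691928,   0.        , 283.60637164],
       [  0.        , 429.23691928, 212.16340544],
       [  0.        ,   0.        ,   1.        ]]), 'k1': -0.11103624771638274, 'camera_from_world': array([[-2.31033232e-02, -9.99732410e-01, -1.15944799e-03,
         1.33134631e+01],
       [ 9.97338826e-01, -2.31281944e-02,  6.91400913e-02,
        -5.42886724e+02],
       [-6.91484061e-02,  4.41003376e-04,  9.97606287e-01,
        
[... 564 characters left out ...]
03],
       [ 0.00000000e+00,  0.00000000e+00,  0.00000000e+00,
         1.00000000e+00]])}
{'K': array([[332.55292293,   0.        , 285.1964596 ],
       [  0.        , 332.55292293, 211.78899504],
       [  0.        ,   0.        ,   1.        ]]), 'k1': 0.028641437954086156, 'T_tool_cam': array([[-1.47864295e-04,  2.38629856e-01, -9.71110586e-01,
        -1.63396089e+02],
       [ 9.99999821e-01, -5.26947300e-04, -2.81749196e-04,
         1.25195885e-01],
       [-5.78957871e-04, -9.71110454e-01, -2.38629735e-01,
        -6.69912307e+01],
       [ 0.00000000e+00,  0.00000000e+00,  0.00000000e+00,
         1.00000000e+00]])}
[[-0.    0.37  0.93]
 [-0.    0.93 -0.37]
 [-1.   -0.    0.  ]]
```

View pics/top0.png

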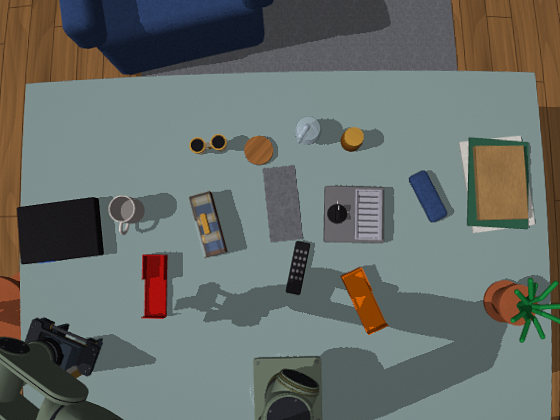

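View pics/scene0.png

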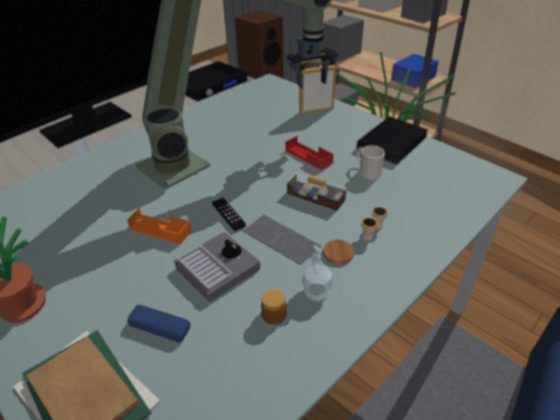

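View pics/wrist0.png

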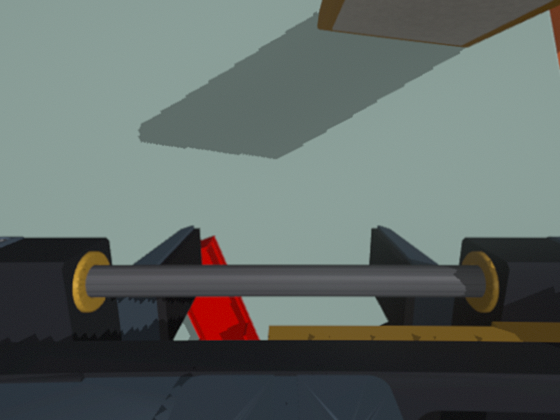

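The lens case candidates in the top view are:
- Dark with a clear lid and brass handle, at (208,224).
- Red open box, at (155,285).
- Orange open box, at (363,300).

The blue spectacle case at (428,195) is something else. I choose the dark lidded one at (208,224) and will check it in a crop.

```bash
python3 - <<'E'
from h import *
p=cv2.imread('pics/top0.png'); P=np.load('top0.npy')
def crop(x0,y0,x1,y1,f): return cv2.resize(p[y0:y1,x0:x1],None,fx=f,fy=f,interpolation=cv2.INTER_CUBIC)
cv2.imwrite('pics/crop0.png',np.hstack([crop(170,175,250,275,6)]))
for (a,b,c,e) in [(185,250,180,265),(315,395,175,255),(255,310,155,250)]:
    Q=P[c:e,a:b]; z=Q[...,2]; m=z>(10 if a!=255 else 1.5); print(np.nanmax(z),m.sum())
    for lo,hi in [(1,6),(10,30),(30,40),(40,48),(48,60),(60,70),(70,85),(85,100)]:
        mm=(z>lo)&(z<hi); 
        if mm.sum()>15: print(lo,hi,mm.sum(),cv2.minAreaRect(Q[mm][:,:2].astype(np.float32)),np.median(z[mm]))
print(P[0:0])
for l in['case','lid','lid_handle','station','timer_grip','pad','tray','barrel0','swan','mug','opera_glasses','coasters','remote','candle_jar']:
    print(l,[(np.round(r['point'],0),round(r['p'],2)) for r in env.search_frame('top',l)][:4])
print(env.state()['time_s'])
E
```

```text
85.71789321155075 1489
1 6 2014 ((519.7977294921875, 207.2772674560547), (199.9056854248047, 260.0234680175781), 88.97120666503906) 2.773121193128418
10 30 78 ((504.1475830078125, 178.28778076171875), (100.8639907836914, 205.0498504638672), 86.87946319580078) 16.206652049822537
40 48 17 ((515.1085205078125, 199.96649169921875), (191.42420959472656, 42.17871856689453), 1.2702665328979492) 45.058232022391394
48 60 1200 ((511.630615234375, 230.966796875), (190.4130859375, 64.34886932373047), 14.448363304138184) 55.36617073126706
60 70 59 ((513.63671875, 232.19631958007812), (175.09344482421875, 62.516212463378906), 15.684812545776367) 61.01153201036004
70 85 120 ((511.47686767578125, 232.2252197265625), (60.66220474243164, 15.913166046142578), 14.524916648864746) 78.92596066885392
72.15778430587966 3360
1 6 1336 ((533.1607055664062, -219.0252685546875), (247.5606689453125, 245.28053283691406), 88.45624542236328) 2.578057215357944
10 30 85 ((548.969970703125, -206.87127685546875), (188.5428924560547, 206.7942657470703), 87.30583953857422) 28.474889722205262
30 40 2770 ((530.82470703125, 
[... 812 characters left out ...]
.84), (array([512., 197.,  15.]), 0.57), (array([326., 397.,   8.]), 0.57)]
lid [(array([507., 225.,  53.]), 0.68)]
lid_handle [(array([515., 230.,  52.]), 0.63), (array([ 536., -157.,   54.]), 0.22)]
station [(array([ 529., -208.,   34.]), 0.94)]
timer_grip [(array([ 536., -157.,   52.]), 0.68), (array([ 526., -209.,   37.]), 0.25)]
pad [(array([567.,   1.,   3.]), 0.7), (array([508., 227.,  52.]), 0.7)]
tray [(array([ 528., -211.,   35.]), 0.69)]
barrel0 []
swan [(array([777., -76.,  72.]), 0.79)]
mug [(array([562., 479.,  43.]), 0.63)]
opera_glasses [(array([747., 225.,  58.]), 0.8)]
coasters [(array([737.,  75.,  18.]), 0.62)]
remote [(array([375., -38.,  17.]), 0.83)]
candle_jar []
0.85
```

View pics/crop0.png

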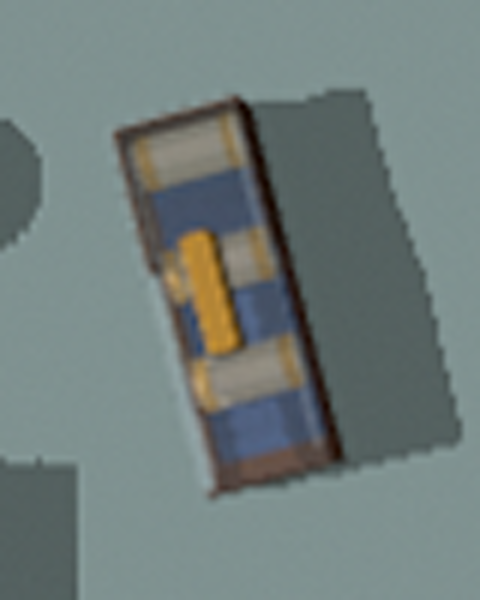

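The top crop shows the dark case with its clear lid and brass handle, low side walls at the bottom (towards the robot), and three barrels in it. The choice is confirmed. I'll move above it now.

```bash
cat >> h.py <<'E'
def Rdown(yaw_x,tilt=0):
    "tool down, jaws along thing's +y where thing's x has yaw; tilt deg: raises thing's +x"
    a=np.radians(yaw_x); ex=np.array([np.cos(a),np.sin(a),0]); ey=np.array([-np.sin(a),np.cos(a),0])
    M=np.c_[[0,0,-1.],ey,ex]
    return R.from_rotvec(-np.radians(tilt)*ey).as_matrix()@M
def mv(pos,M,s=None):
    s=s or env.state(); T=T_tool(s)
    sl=T[:3,:3].T@(np.array(pos)-T[:3,3])/10
    return np.round(sl,2),np.round(R.from_matrix(T[:3,:3].T@M).as_rotvec(),3)
E
python3 - <<'E'
from h import *
M=Rdown(14.5); print(M.round(2)); print(mv([515,232,240],M))
E
```

```text
[[ 0.   -0.25  0.97]
 [ 0.    0.97  0.25]
 [-1.    0.    0.  ]]
(array([ -1.8 , -16.78,  39.15]), array([-0.635,  0.   , -0.   ]))
```

arm_command(
  slide=[
    [-1.8,-16.8,39.1],
    [-1.8,-16.8,39.1],
    [-1.8,-16.8,39.1],
    [-1.8,-16.8,39.1],
    [-1.8,-16.8,39.1],
    [-1.8,-16.8,39.1],
    [-1.8,-16.8,39.1],
    [-1.8,-16.8,39.1],
    [-1.8,-16.8,39.1],
    [-1.8,-16.8,39.1],
    [-1.8,-16.8,39.1],
    [-1.8,-16.8,39.1],
    [-1.8,-16.8,39.1],
    [-1.8,-16.8,39.1],
  ],
  turn=[
    [-0.635,0,0],
    [-0.635,0,0],
    [-0.635,0,0],
    [-0.635,0,0],
    [-0.635,0,0],
    [-0.635,0,0],
    [-0.635,0,0],
    [-0.635,0,0],
    [-0.635,0,0],
    [-0.635,0,0],
    [-0.635,0,0],
    [-0.635,0,0],
    [-0.635,0,0],
    [-0.635,0,0],
  ],
  grip=[0,0,0,0,0,0,0,0,0,0,0,0,0,0],
)

```text
time_s: 2.02
ee_pos: [513.9, 232.3, 239.8]
ee_rot: [139.9, 89.9, 154.4]
force: [-0.6, -0.3, -0.4]
gripper_width: 91.1
```

```bash
cat > look.py <<'E'
from h import *
import sys
s,p,d=snap('wrist',sys.argv[1]); np.save('w.npy',cloud('wrist',s,d)); np.save('wd.npy',d)
print(s['time_s'],s['ee_pos'].round(1),T_tool(s)[:3,:3].round(3).tolist(),s['qpos'].round(1),s['gripper_width'],s['force'].round(1))
E
python3 look.py w1.png; python3 - <<'E'
from h import *
P=np.load('w.npy'); z=P[...,2]; x=P[...,0]; y=P[...,1]
R0=(x>380)&(x<650)&(y>150)&(y<320)
for lo,hi in [(10,40),(40,50),(50,58),(70,85)]:
    m=R0&(z>lo)&(z<hi)
    if m.sum()>15: print(lo,hi,m.sum(),cv2.minAreaRect(P[m][:,:2].astype(np.float32)),np.median(z[m]))
E
```

```text
2.0167 [513.9 232.3 239.8] [[-0.001, -0.25, 0.968], [0.0, 0.968, 0.25], [-1.0, 0.001, -0.001]] [ 23.1  16.7  89.3   0.   74.  -81.4] 91.11159521819627 [-0.6 -0.3 -0.4]
50 58 9343 ((504.8974609375, 228.64295959472656), (176.534423828125, 66.07994079589844), 14.282269477844238) 54.58731576323157
70 85 952 ((510.67657470703125, 230.25184631347656), (59.87653350830078, 15.253740310668945), 14.219027519226074) 78.48151626979012
```

View pics/w1.png

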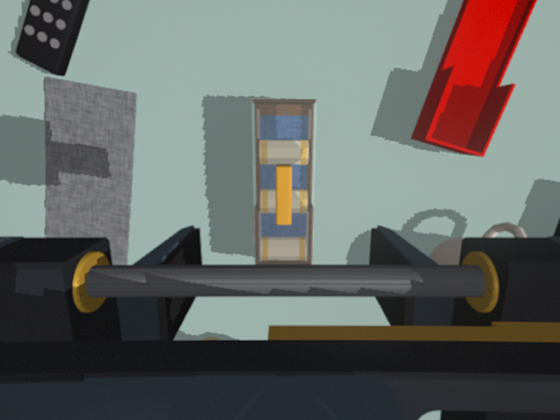

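The wrist view shows the case at about (283,180), lined up with the tool, with three barrels visible through the lid. Its centre is (511,231) and its yaw 14.3. I'll descend on case_grip.

arm_command(
  slide=[
    [4,0,4.2],
    [8,0,4.2],
    [12,0,4.2],
    [14.5,0,4.2],
    [17,0,4.2],
    [19,0,4.2],
    [20.5,0,4.2],
    [20.9,0,4.2],
    [20.9,0,4.2],
    [20.9,0,4.2],
  ],
  turn=[
    [0,0,0],
    [0,0,0],
    [0,0,0],
    [0,0,0],
    [0,0,0],
    [0,0,0],
    [0,0,0],
    [0,0,0],
    [0,0,0],
    [0,0,0],
  ],
  grip=[0,0,0,0,0,0,0,0,0,0],
)

```text
time_s: 2.9
ee_pos: [555.2, 243.6, 31.8]
ee_rot: [14.5, 89.9, 29.1]
force: [0.6, 1.3, 0.7]
gripper_width: 91.4
```

```bash
python3 look.py w2.png; python3 - <<'E'
from h import *
s,p,d=snap('scene','s1.png'); c=p[120:260,220:420]; cv2.imwrite('pics/s1c.png',cv2.resize(c[:,:,::-1],None,fx=4,fy=4))
E
```

```text
2.9 [555.2 243.6  31.8] [[0.001, -0.252, 0.968], [0.001, 0.968, 0.252], [-1.0, 0.0, 0.001]] [ 22.6  30.9  99.4   0.   49.7 -82. ] 91.44150014778572 [0.6 1.3 0.7]
```

View pics/w2.png

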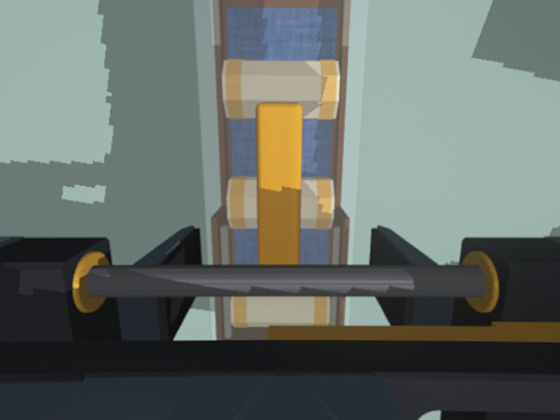

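View pics/s1c.png

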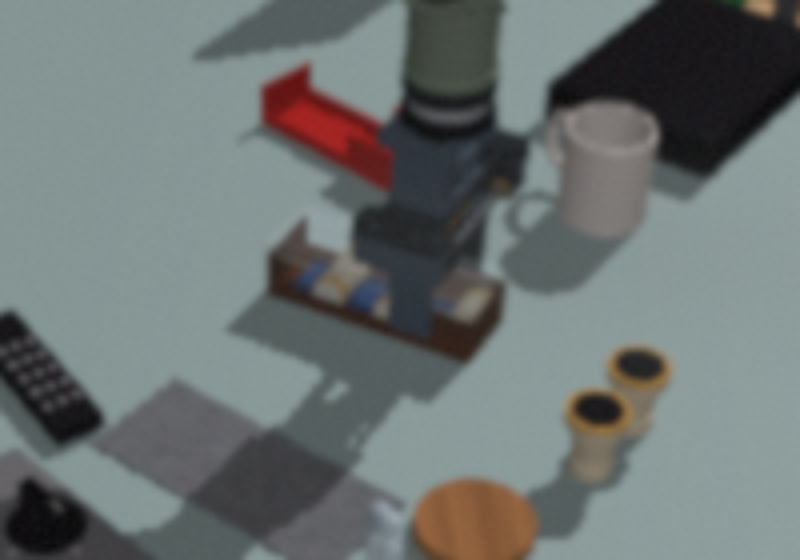

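The fingers straddle the deep end: in the wrist view the case walls are at columns 215–345, and three barrels are visible. Closing.

arm_command(
  slide=[
    [0,0,0],
    [0,0,0],
    [0,0,0],
    [0,0,0],
    [0,0,0],
    [0,0,0],
    [0,0,0],
    [0,0,0],
  ],
  turn=[
    [0,0,0],
    [0,0,0],
    [0,0,0],
    [0,0,0],
    [0,0,0],
    [0,0,0],
    [0,0,0],
    [0,0,0],
  ],
  grip=[255,255,255,255,255,255,255,255],
  newtons=58,
)

```text
time_s: 3.67
ee_pos: [555.6, 242.3, 31.4]
ee_rot: [-32.8, 89.9, -18.3]
force: [0.7, -3.0, 5.0]
gripper_width: 65.8
```

arm_command(
  slide=[
    [-0.5,0,0],
    [-1.1,0,0],
    [-1.97,0,0.08],
    [-2.92,0,0.15],
    [-3.84,0,0.23],
    [-4.74,0,0.3],
    [-5.61,0,0.38],
    [-6.42,0,0.45],
    [-7.21,0,0.52],
    [-7.95,0,0.58],
    [-8.64,0,0.65],
    [-9.28,0,0.71],
    [-9.86,0,0.76],
    [-10.13,0,0.79],
    [-10.13,0,0.79],
    [-10.13,0,0.79],
    [-10.13,0,0.79],
    [-10.13,0,0.79],
    [-10.13,0,0.79],
    [-10.13,0,0.79],
  ],
  turn=[
    [0,0,0],
    [0,0,0],
    [0,-0.07,0],
    [0,-0.14,0],
    [0,-0.209,0],
    [0,-0.279,0],
    [0,-0.349,0],
    [0,-0.419,0],
    [0,-0.489,0],
    [0,-0.559,0],
    [0,-0.628,0],
    [0,-0.698,0],
    [0,-0.768,0],
    [0,-0.803,0],
    [0,-0.803,0],
    [0,-0.803,0],
    [0,-0.803,0],
    [0,-0.803,0],
    [0,-0.803,0],
    [0,-0.803,0],
  ],
  grip=[255,255,255,255,255,255,255,255,255,255,255,255,255,255,255,255,255,255,255,255],
)

```text
time_s: 5.33
ee_pos: [568.9, 246.2, 161.3]
ee_rot: [-0.0, 47.1, 14.6]
force: [0.6, -0.3, -4.9]
gripper_width: 65.8
```

```bash
python3 look.py w3.png; python3 - <<'E'
from h import *
s,p,d=snap('scene','s2.png'); c=p[100:260,220:420]; cv2.imwrite('pics/s2c.png',cv2.resize(c[:,:,::-1],None,fx=3.7,fy=3.7))
E
```

```text
5.3333 [568.9 246.2 161.3] [[0.659, -0.253, 0.709], [0.172, 0.968, 0.185], [-0.732, -0.0, 0.681]] [ 26.6  12.5 123.3 -77.    8.4  -4.3] 65.75961819205064 [ 0.6 -0.3 -4.9]
```

View pics/w3.png

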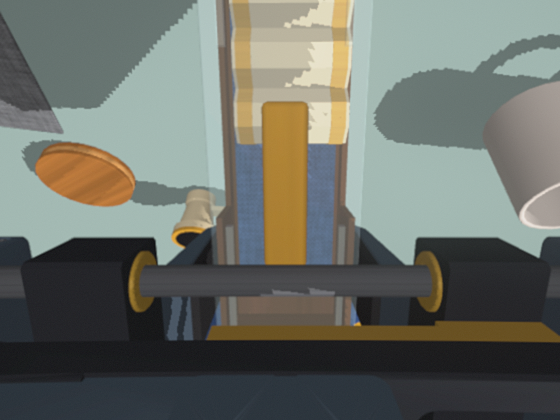

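View pics/s2c.png

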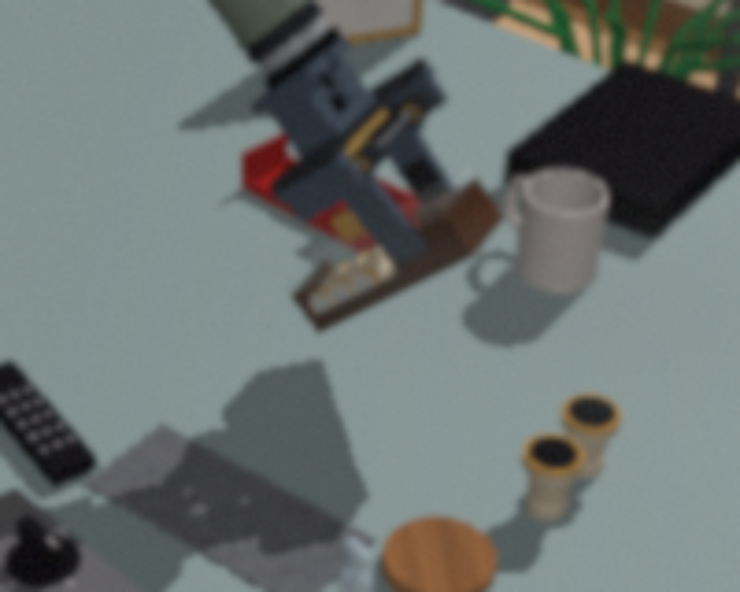

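The barrels are together at the low end (wrist rows 0–140). The arm is near a wrist singularity with j4 at its limit, so I'll unwind the tilt gradually while staying high.

arm_command(
  slide=[
    [-0.2,0,0],
    [-0.4,0,0],
    [-0.4,0,0],
    [-0.4,0,0],
    [-0.4,0,0],
    [-0.4,0,0],
    [-0.4,0,0],
    [-0.4,0,0],
  ],
  turn=[
    [0,0.05,0],
    [0,0.1,0],
    [0,0.15,0],
    [0,0.2,0],
    [0,0.25,0],
    [0,0.3,0],
    [0,0.3,0],
    [0,0.3,0],
  ],
  grip=[255,255,255,255,255,255,255,255],
)

```text
time_s: 6.1
ee_pos: [568.8, 246.7, 166.9]
ee_rot: [0.4, 64.1, 14.9]
force: [1.2, 0.2, -3.6]
gripper_width: 65.7
```

```bash
python3 - <<'E'
from h import *
s=env.state(); T=T_tool(s); print(T.round(3).tolist(),s['qpos'].round(1),s['gripper_width'],s['force'].round(1))
print(T[:3,3]-11*T[:3,0])
E
```

```text
[[0.423, -0.252, 0.871, 568.802], [0.113, 0.968, 0.225, 246.747], [-0.899, 0.003, 0.438, 166.877], [0.0, 0.0, 0.0, 1.0]] [ 24.6  14.2 109.5  -8.3  30.9 -73.8] 65.67015153329287 [ 1.2  0.2 -3.6]
[564.15117928 245.50843465 176.76809997]
```

```bash
python3 - <<'E'
from h import *
print(mv([555.6,242.3,60],Rdown(14.5)))
print(mv([555.6,242.3,120],Rdown(14.5)))
E
```

```text
(array([ 9.  , -0.13, -5.93]), array([ 0.   ,  0.453, -0.003]))
(array([ 3.61, -0.11, -3.3 ]), array([ 0.   ,  0.453, -0.003]))
```

arm_command(
  slide=[
    [0.5,0,-0.5],
    [1,0,-1],
    [1.6,0,-1.5],
    [2.2,0,-2],
    [2.8,0,-2.6],
    [3.6,-0.1,-3.3],
    [4.9,-0.1,-3.9],
    [6.3,-0.1,-4.6],
    [7.6,-0.1,-5.3],
    [9,-0.1,-5.9],
    [9,-0.1,-5.9],
  ],
  turn=[
    [0,0.08,0],
    [0,0.16,0],
    [0,0.24,0],
    [0,0.32,0],
    [0,0.4,0],
    [0,0.453,0],
    [0,0.453,0],
    [0,0.453,0],
    [0,0.453,0],
    [0,0.453,0],
    [0,0.453,0],
  ],
  grip=[255,255,255,255,255,255,255,255,255,255,255],
)

```text
time_s: 7.02
ee_pos: [555.0, 241.1, 57.7]
ee_rot: [-25.9, 89.9, -11.4]
force: [1.9, 1.2, -1.5]
gripper_width: 65.8
```

```bash
python3 look.py w4.png; python3 - <<'E'
from h import *
P=np.load('w.npy'); z=P[...,2]; 
s=env.state();T=T_tool(s)
m=(z>70)&(z<100)&(P[...,0]<530)&(P[...,0]>380)&(abs(P[...,1]-225)<40)
Q=P[m]; a=np.radians(14.5); l=(Q[:,:2]-[555.6,242.3])@[np.cos(a),np.sin(a)]
from collections import Counter
for b in range(-150,-30,15):
    k=(l>b)&(l<b+15); print(b,k.sum(),np.median(Q[k,2]) if k.any() else '')
print(mv([555.6,242.3,33],Rdown(14.5)))
E
```

```text
7.0167 [555.  241.1  57.7] [[0.002, -0.251, 0.968], [-0.0, 0.968, 0.251], [-1.0, -0.001, 0.002]] [ 22.4  29.1  98.1  -0.1  52.7 -82.1] 65.7996061730725 [ 1.9  1.2 -1.5]
-150 0 
-135 0 
-120 0 
-105 0 
-90 1298 85.86652830748334
-75 1633 89.01897281051717
-60 1826 92.360064831083
-45 4474 72.6127645138482
(array([2.51, 0.1 , 0.17]), array([0.001, 0.   , 0.001]))
```

View pics/w4.png

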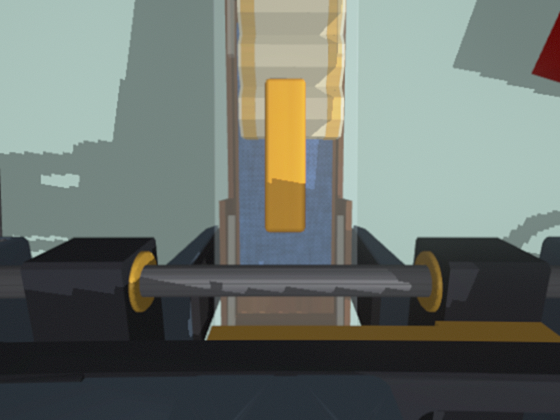

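The wrist view shows all three barrels at the near end. The handle top slopes about 12°, so the case has turned in the grip with its low end down. I'll counter-tilt to level it, then lower.

arm_command(
  slide=[
    [-0.6,0,0],
    [-0.9,0,-0.06],
    [-0.9,0,-0.12],
    [-0.9,0,-0.18],
    [-0.9,0,-0.23],
    [-0.9,0,-0.23],
    [-0.9,0,-0.23],
  ],
  turn=[
    [0,0,0],
    [0,0.05,0],
    [0,0.1,0],
    [0,0.15,0],
    [0,0.21,0],
    [0,0.21,0],
    [0,0.21,0],
  ],
  grip=[255,255,255,255,255,255,255],
)

```text
time_s: 7.65
ee_pos: [551.5, 240.6, 67.2]
ee_rot: [179.9, 77.9, -165.5]
force: [-0.6, -0.5, -6.1]
gripper_width: 65.9
```

```bash
cat > slope.py <<'E'
from h import *
P=np.load('w.npy'); z=P[...,2]; s=env.state(); T=T_tool(s); G=T[:3,3]-11*T[:3,0]; print('G',G.round(1))
a=np.radians(14.5); D=P[...,:2]-G[:2]; l=D@[np.cos(a),np.sin(a)]; w=D@[-np.sin(a),np.cos(a)]
q=(abs(w)<5)&(l>-90)&(l<-20)&(z>G[2]+10)&(z<G[2]+60)
for b in range(-85,-20,10):
    k=q&(l>b)&(l<b+10)
    if k.sum()>5: print('handle',b+5,k.sum(),np.median(z[k]).round(1))
for ww in (-28,-20,20,28):
  for b in range(-150,-10,20):
    k=(abs(w-ww)<4)&(l>b)&(l<b+20)&(z>-5)
    if k.sum()>5: print('w',ww,b+10,k.sum(),np.median(z[k]).round(1))
E
python3 look.py w5.png; python3 slope.py
```

```text
7.65 [551.5 240.6  67.2] [[-0.202, -0.252, 0.946], [-0.052, 0.968, 0.246], [-0.978, 0.0, -0.209]] [ 21.7  33.9  88.4   1.6  69.7 -83.6] 65.86178139314123 [-0.6 -0.5 -6.1]
G [553.  241.1  78.1]
handle -80 355 111.3
handle -70 679 111.7
handle -60 673 111.9
handle -50 673 112.1
handle -40 662 112.4
handle -30 661 112.6
handle -20 228 112.5
w -28 -120 566 86.4
w -28 -100 790 86.8
w -28 -80 785 87.3
w -28 -60 761 87.8
w -28 -40 759 88.2
w -28 -20 1737 158.1
w -20 -120 560 86.5
w -20 -100 791 86.8
w -20 -80 782 87.3
w -20 -60 773 87.8
w -20 -40 781 88.1
w -20 -20 1758 158.1
w 20 -120 565 86.7
w 20 -100 796 87.2
w 20 -80 771 87.6
w 20 -60 758 88.0
w 20 -40 766 88.5
w 20 -20 1778 158.2
w 28 -120 567 86.8
w 28 -100 782 87.1
w 28 -80 780 87.6
w 28 -60 779 88.1
w 28 -40 770 88.5
w 28 -20 1755 157.9
```

View pics/w5.png

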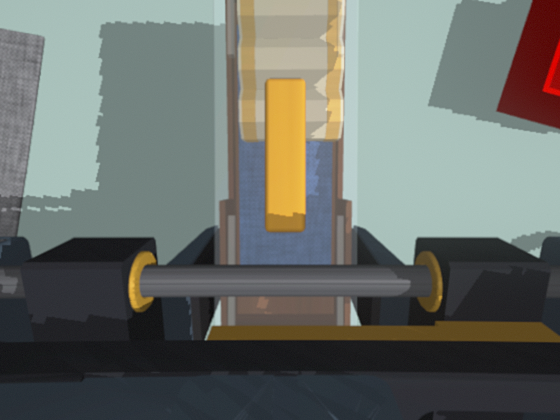

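The slope is now about 1° and the lid is seated. Case underside is about 33–35 mm up, so I'll lower it.

arm_command(
  slide=[
    [0.98,0,0.21],
    [1.96,0,0.42],
    [2.64,0,0.56],
    [2.93,0,0.63],
    [3.13,0,0.67],
    [3.23,0,0.69],
    [3.33,0,0.71],
    [3.33,0,0.71],
    [3.33,0,0.71],
  ],
  turn=[
    [0,0,0],
    [0,0,0],
    [0,0,0],
    [0,0,0],
    [0,0,0],
    [0,0,0],
    [0,0,0],
    [0,0,0],
    [0,0,0],
  ],
  grip=[255,255,255,255,255,255,255,255,255],
)

```text
time_s: 8.45
ee_pos: [549.2, 240.3, 35.7]
ee_rot: [179.7, 77.6, -165.7]
force: [-5.3, -3.0, 8.5]
gripper_width: 66.0
```

```bash
python3 look.py w6.png; python3 slope.py|grep -v w.2
```

```text
8.45 [549.2 240.3  35.7] [[-0.208, -0.252, 0.945], [-0.053, 0.968, 0.246], [-0.977, 0.001, -0.214]] [ 21.7  35.7  90.2   1.7  66.4 -83.8] 65.99399334912214 [-5.3 -3.   8.5]
G [551.4 240.9  46.4]
handle -80 384 80.4
handle -70 682 80.6
handle -60 673 80.8
handle -50 665 80.9
handle -40 667 81.1
handle -30 672 81.3
handle -20 207 81.2
w -28 -120 584 55.6
w -28 -100 794 55.9
w -28 -80 782 56.2
w -28 -60 770 56.6
w -28 -40 759 56.8
w -28 -20 1773 126.7
w -20 -120 581 55.6
w -20 -100 774 55.9
w -20 -80 775 56.2
w -20 -60 766 56.6
w -20 -40 763 56.9
w -20 -20 1769 126.7
```

arm_command(
  slide=[
    [0.1,0,0.02],
    [0.2,0,0.04],
    [0.2,0,0.04],
    [0.2,0,0.04],
  ],
  turn=[
    [0,0.01,0],
    [0,0.02,0],
    [0,0.02,0],
    [0,0.02,0],
  ],
  grip=[255,255,255,255],
)

```text
time_s: 8.83
ee_pos: [549.4, 240.4, 35.3]
ee_rot: [179.7, 76.5, -165.7]
force: [-5.5, -3.5, 16.7]
gripper_width: 65.8
```

```bash
python3 look.py w7.png; python3 slope.py|grep -v w.2
```

```text
8.8333 [549.4 240.4  35.3] [[-0.226, -0.252, 0.941], [-0.058, 0.968, 0.245], [-0.972, 0.001, -0.233]] [ 21.6  36.3  89.3   1.8  67.8 -83.9] 65.82528088375992 [-5.5 -3.5 16.7]
G [551.9 241.   46. ]
handle -80 351 81.5
handle -70 683 81.5
handle -60 675 81.5
handle -50 679 81.5
handle -40 681 81.5
handle -30 665 81.4
handle -20 239 81.2
w -28 -120 579 57.4
w -28 -100 785 57.4
w -28 -80 781 57.4
w -28 -60 777 57.3
w -28 -40 776 57.3
w -28 -20 1604 125.4
w -20 -120 575 57.6
w -20 -100 767 57.5
w -20 -80 764 57.4
w -20 -60 755 57.4
w -20 -40 755 57.2
w -20 -20 1621 126.0
```

```bash
python3 - <<'E'
from h import *
s,p,d=snap('scene','s3.png'); c=p[130:240,250:380]; cv2.imwrite('pics/s3c.png',cv2.resize(c[:,:,::-1],None,fx=5.4,fy=5.4,interpolation=cv2.INTER_CUBIC))
E
```

```text
(no output)
```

View pics/s3c.png

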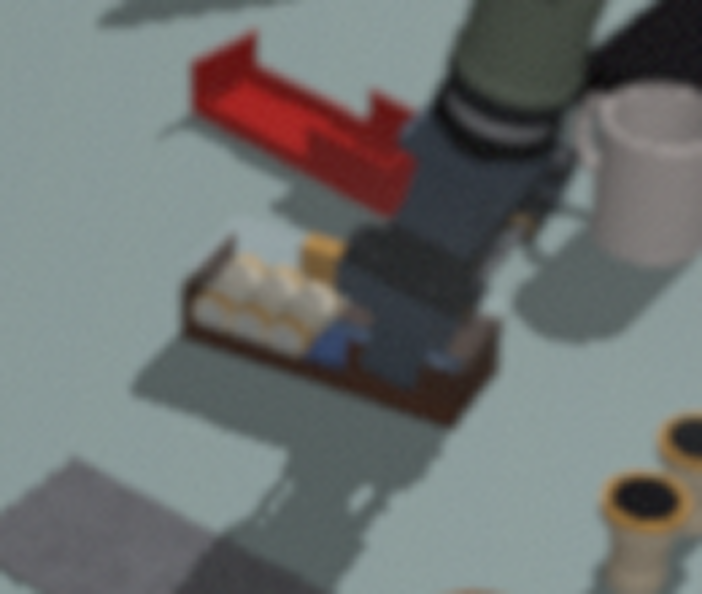

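View pics/w7.png

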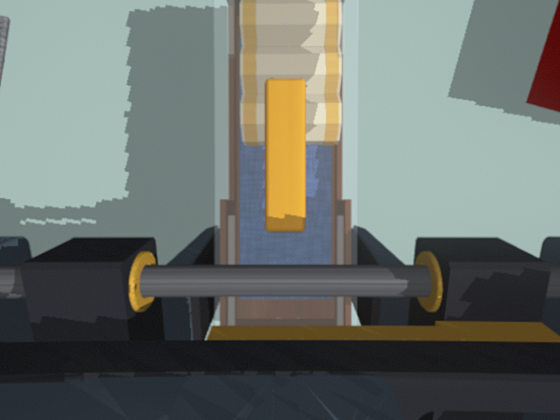

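It looks set down within 1–2 mm and level. Releasing.

arm_command(
  slide=[
    [0,0,0],
    [0,0,0],
    [0,0,0],
    [0,0,0],
    [0,0,0],
    [0,0,0],
  ],
  turn=[
    [0,0,0],
    [0,0,0],
    [0,0,0],
    [0,0,0],
    [0,0,0],
    [0,0,0],
  ],
  grip=[0,0,0,0,0,0],
)

```text
time_s: 9.43
ee_pos: [550.7, 240.8, 31.1]
ee_rot: [179.6, 76.6, -165.8]
force: [-0.1, 0.4, 0.0]
gripper_width: 91.0
```

```bash
python3 look.py w8.png; python3 slope.py|grep -v w.2; python3 - <<'E'
from h import *
T=T_tool(env.state()); print(mv(T[:3,3]+[-6,0,160],Rdown(14.5)))
print(T[:3,:3].T@[0,0,16])
E
```

```text
9.4333 [550.7 240.8  31.1] [[-0.224, -0.252, 0.942], [-0.057, 0.968, 0.245], [-0.973, 0.001, -0.231]] [ 21.6  36.6  89.4   1.8  67.3 -83.9] 91.00254559517604 [-0.1  0.4  0. ]
G [553.1 241.4  41.9]
handle -80 512 75.6
handle -70 645 76.3
handle -60 661 76.9
handle -50 673 77.6
handle -40 675 78.3
handle -30 687 79.0
handle -20 207 56.2
w -28 -120 626 48.7
w -28 -100 749 50.1
w -28 -80 739 51.4
w -28 -60 752 52.9
w -28 -40 774 54.2
w -28 -20 1662 120.9
w -20 -120 626 48.7
w -20 -100 729 50.1
w -20 -80 753 51.5
w -20 -60 751 52.8
w -20 -40 774 54.4
w -20 -20 1673 121.3
(array([-15.43,   0.17,  -4.26]), array([ 0.002, -0.233, -0.001]))
[-15.56768627   0.02290798  -3.69413312]
```

View pics/w8.png

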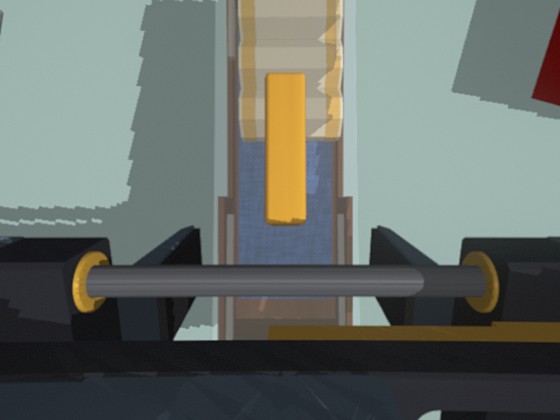

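```bash
python3 - <<'E'
from h import *
s,p,d=snap('scene','s4.png'); c=p[130:240,250:380]; cv2.imwrite('pics/s4c.png',cv2.resize(c[:,:,::-1],None,fx=5.4,fy=5.4,interpolation=cv2.INTER_CUBIC))
E
```

```text
(no output)
```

View pics/s4c.png

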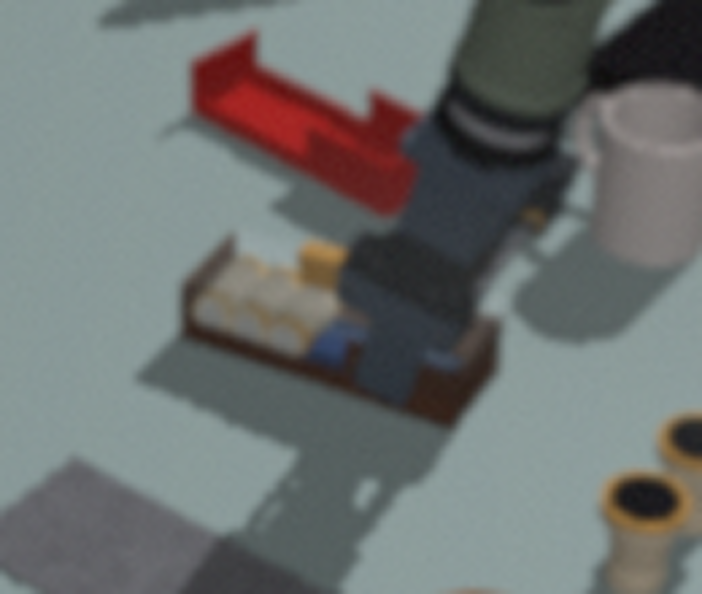

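The case is level with three barrels at its low end. The lid has shifted a few mm towards the deep end and its near end dipped inside the end wall. That's harmless, since it comes off next. Backing up to look.

arm_command(
  slide=[
    [-3,0,-0.7],
    [-6,0,-1.4],
    [-9,0,-2.1],
    [-12,0.1,-3],
    [-15.4,0.2,-4.3],
    [-15.4,0.2,-4.3],
    [-15.4,0.2,-4.3],
    [-15.4,0.2,-4.3],
  ],
  turn=[
    [0,0,0],
    [0,0,0],
    [0,-0.05,0],
    [0,-0.15,0],
    [0,-0.233,0],
    [0,-0.233,0],
    [0,-0.233,0],
    [0,-0.233,0],
  ],
  grip=[0,0,0,0,0,0,0,0],
)

```text
time_s: 10.2
ee_pos: [543.8, 240.8, 191.1]
ee_rot: [96.7, 89.9, 111.3]
force: [0.4, -0.4, -0.9]
gripper_width: 90.9
```

```bash
cat > rects.py <<'E'
from h import *
P=np.load('w.npy'); z=P[...,2]; x=P[...,0]; y=P[...,1]
R0=(x>380)&(x<650)&(y>150)&(y<320)
for lo,hi in [(8,35),(35,45),(44,58),(66,85)]:
    m=R0&(z>lo)&(z<hi)
    if m.sum()>15: 
        r=cv2.minAreaRect(P[m][:,:2].astype(np.float32)); print(lo,hi,m.sum(),np.round(r[0],1),np.round(r[1],1),round(r[2],1),np.median(z[m]).round(1))
E
python3 look.py w9.png; python3 rects.py
```

```text
10.2 [543.8 240.8 191.1] [[-0.001, -0.252, 0.968], [0.001, 0.968, 0.252], [-1.0, 0.001, -0.0]] [ 22.7  21.2  89.8   0.1  69.  -81.9] 90.94477370227334 [ 0.4 -0.4 -0.9]
35 45 314 [409.5 203.9] [ 7.7 65.8] 17.0 42.5
44 58 12468 [500.1 227.9] [191.3  66.4] 14.9 51.5
66 85 1392 [500.8 228.2] [59.8 15.2] 14.5 77.1
```

View pics/w9.png

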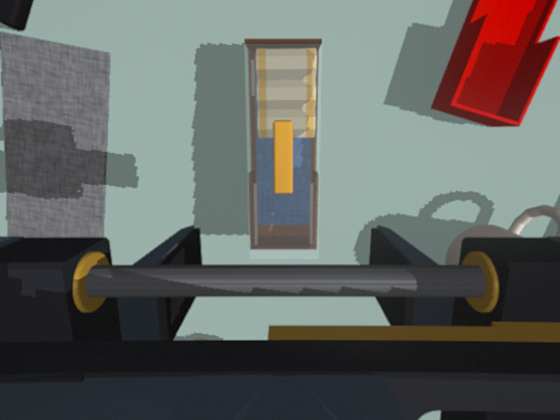

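The wrist view shows the case at columns 245–320, three barrels at rows 48–138, and the handle at (283,157). I'll grip the handle.

arm_command(
  slide=[
    [2,0,-2.5],
    [4.5,-0.1,-4.5],
    [7.5,-0.1,-4.5],
    [10,-0.1,-4.5],
    [11.8,-0.1,-4.5],
    [12.6,-0.1,-4.5],
    [12.6,-0.1,-4.5],
    [12.6,-0.1,-4.5],
    [12.6,-0.1,-4.5],
    [12.6,-0.1,-4.5],
    [12.6,-0.1,-4.5],
    [12.6,-0.1,-4.5],
    [12.6,-0.1,-4.5],
    [12.6,-0.1,-4.5],
    [12.6,-0.1,-4.5],
    [12.6,-0.1,-4.5],
    [12.6,-0.1,-4.5],
  ],
  turn=[
    [0,0,0],
    [0,0,0],
    [0,0,0],
    [0,0,0],
    [0,0,0],
    [0,0,0],
    [0,0,0],
    [0,0,0],
    [0,0,0],
    [0,0,0],
    [0,0,0],
    [0,0,0],
    [0,0,0],
    [0,0,0],
    [0,0,0],
    [0,0,0],
    [0,0,0],
  ],
  grip=[0,0,0,0,0,0,0,0,255,255,255,255,255,255,255,255,255],
  newtons=40,
)

```text
time_s: 11.67
ee_pos: [500.8, 228.8, 65.2]
ee_rot: [71.9, 89.9, 86.4]
force: [0.6, 0.8, -0.5]
gripper_width: 33.7
```

```bash
python3 look.py w10.png; python3 - <<'E'
from h import *
# pad & lid map from top
P=np.load('top0.npy'); z=P[...,2]; p=cv2.imread('pics/top0.png').astype(int)
sat=p.max(2)-p.min(2)
reg=np.zeros(z.shape,bool); reg[155:250,255:310]=1
m=reg&(sat<12)&(p.max(2)<140)&(p.max(2)>60)
m=cv2.morphologyEx(m.astype(np.uint8),cv2.MORPH_OPEN,np.ones((3,3)))>0
n,lab,st,_=cv2.connectedComponentsWithStats(m.astype(np.uint8)); k=1+st[1:,4].argmax(); m=lab==k
print(st[k], cv2.minAreaRect(P[m][:,:2].astype(np.float32)), np.median(z[m]))
# station
reg=np.zeros(z.shape,bool); reg[175:255,315:395]=1
m=reg&(z>28)&(z<50); m=cv2.morphologyEx(m.astype(np.uint8),cv2.MORPH_OPEN,np.ones((3,3)))>0
print(cv2.minAreaRect(P[m][:,:2].astype(np.float32)))
E
```

```text
11.6667 [500.8 228.8  65.2] [[0.0, -0.252, 0.968], [0.002, 0.968, 0.252], [-1.0, 0.001, 0.0]] [ 2.330e+01  2.450e+01  1.052e+02  1.000e-01  5.020e+01 -8.130e+01] 33.68675215494506 [ 0.6  0.8 -0.5]
[ 263  166   40   76 2432] ((570.9541015625, 12.276634216308594), (240.2002716064453, 82.17210388183594), 14.048439979553223) nan
((531.7119140625, -209.98141479492188), (179.69094848632812, 169.89756774902344), 87.82989501953125)
```

View pics/w10.png

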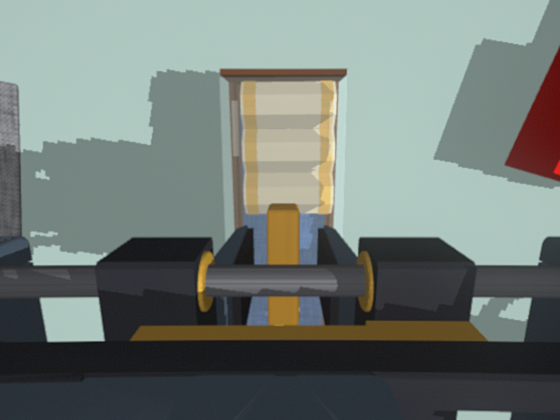

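arm_command(
  slide=[
    [0,0,0],
    [0,0,0],
    [0,0,0],
    [0,0,0],
    [0,0,0],
    [0,0,0],
    [-0.6,0,0],
    [-1.2,0,0],
    [-1.8,0,0],
    [-2.4,0,0],
    [-3,0,0],
    [-4.5,0,0],
    [-6,0,0],
    [-6,0,0],
  ],
  turn=[
    [0,0,0],
    [0,0,0],
    [0,0,0],
    [0,0,0],
    [0,0,0],
    [0,0,0],
    [0,0,0],
    [0,0,0],
    [0,0,0],
    [0,0,0],
    [0,0,0],
    [0,0,0],
    [0,0,0],
    [0,0,0],
  ],
  grip=[255,255,255,255,255,255,255,255,255,255,255,255,255,255],
)

```text
time_s: 12.88
ee_pos: [502.7, 229.5, 128.4]
ee_rot: [19.7, 89.6, 34.3]
force: [0.2, -0.1, -0.8]
gripper_width: 15.9
```

```bash
python3 look.py w11.png; python3 - <<'E'
from h import *
s,p,d=snap('top','t1.png')
c=p[150:280,175:320]; cv2.imwrite('pics/t1c.png',cv2.resize(c[:,:,::-1],None,fx=4.5,fy=4.5,interpolation=cv2.INTER_CUBIC))
E
```

```text
12.8833 [502.7 229.5 128.4] [[0.006, -0.252, 0.968], [0.004, 0.968, 0.252], [-1.0, 0.002, 0.007]] [ 2.330e+01  2.050e+01  1.009e+02  1.000e-01  5.820e+01 -8.130e+01] 15.863173111551166 [ 0.2 -0.1 -0.8]
```

View pics/w11.png

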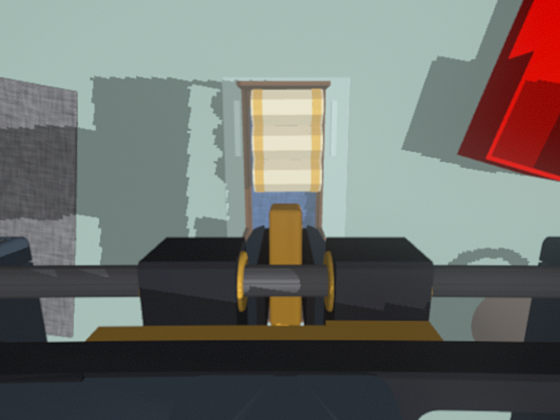

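View pics/t1c.png

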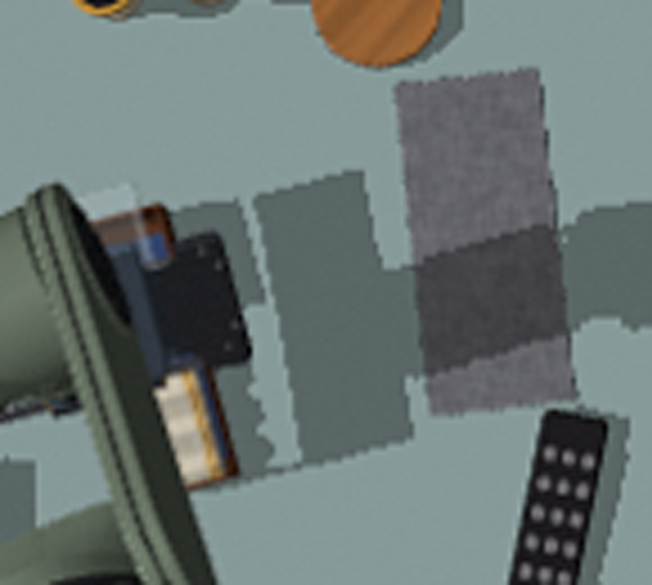

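```bash
python3 - <<'E'
from h import *
T=world_from_cam('top',None)
uv=np.array([[395,85],[538,68],[578,400],[430,415]])/4.5+[175,150]
r=rays('top',uv)@T[:3,:3].T; o=T[:3,3]; W=o+r*((3-o[2])/r[:,2])[:,None]; print(W.round(1), W.mean(0))
print(cv2.minAreaRect(W[:,:2].astype(np.float32)))
# wrist lid pose in tool: use depth of lid plate
P=np.load('w.npy'); z=P[...,2]; 
m=(z>105)&(z<125)&(abs(P[...,0]-480)<100)&(abs(P[...,1]-225)<60)
print(m.sum(), cv2.minAreaRect(P[m][:,:2].astype(np.float32)))
Q=P[m]; A=np.c_[Q[:,:2]-[502.7,229.5],np.ones(len(Q))]; print(np.linalg.lstsq(A,Q[:,2],rcond=None)[0])
E
```

```text
[[679.9  62.1   3. ]
 [689.4 -36.5   3. ]
 [460.8 -58.    3. ]
 [453.   42.8   3. ]] [570.78131175   2.57125482   3.        ]
((570.3931884765625, 3.0287017822265625), (229.60353088378906, 101.07209014892578), 5.368704319000244)
18413 ((478.7310791015625, 223.845703125), (136.8338623046875, 66.64588165283203), 14.891009330749512)
[7.52768304e-02 2.12385786e-02 1.16744246e+02]
```

Lid held. The pad is at (570.5, 3), yaw 5.4. Computing the carry.

```bash
python3 - <<'E'
from h import *
print(mv([570.5,3,125],Rdown(5.4,-4.4))); print(mv([570.5,3,60],Rdown(5.4,-4.4)))
E
```

```text
(array([  0.04, -23.6 ,   1.03]), array([0.16 , 0.078, 0.004]))
(array([  6.54, -23.62,   1.02]), array([0.16 , 0.078, 0.004]))
```

arm_command(
  slide=[
    [0,-2,0.1],
    [0,-5,0.2],
    [0,-8,0.4],
    [0,-11,0.5],
    [0,-14,0.6],
    [0,-17,0.8],
    [0,-20,0.9],
    [0,-22.5,1],
    [0,-23.6,1],
    [2,-23.6,1],
    [4,-23.6,1],
    [5.5,-23.6,1],
    [6.5,-23.6,1],
    [6.5,-23.6,1],
  ],
  turn=[
    [0.02,0.01,0],
    [0.04,0.02,0],
    [0.06,0.03,0],
    [0.08,0.04,0],
    [0.1,0.05,0],
    [0.12,0.06,0],
    [0.14,0.07,0],
    [0.16,0.078,0],
    [0.16,0.078,0],
    [0.16,0.078,0],
    [0.16,0.078,0],
    [0.16,0.078,0],
    [0.16,0.078,0],
    [0.16,0.078,0],
  ],
  grip=[255,255,255,255,255,255,255,255,255,255,255,255,255,255],
)

```text
time_s: 14.15
ee_pos: [567.8, 3.4, 57.2]
ee_rot: [-177.3, 85.2, -171.9]
force: [-0.4, 0.3, -1.3]
gripper_width: 15.5
```

```bash
python3 look.py w12.png; python3 - <<'E'
from h import *
s=env.state();T=T_tool(s)
P=np.load('w.npy'); z=P[...,2]; t=s['ee_pos']
m=(z>t[2]-22)&(z<t[2]-3)&(abs(P[...,0]-t[0])<130)&(abs(P[...,1]-t[1])<60)
r=cv2.minAreaRect(P[m][:,:2].astype(np.float32)); print(m.sum(), r)
Q=P[m]; A=np.c_[Q[:,:2]-t[:2],np.ones(len(Q))]; print(np.linalg.lstsq(A,Q[:,2],rcond=None)[0])
E
```

```text
14.15 [567.8   3.4  57.2] [[-0.082, -0.095, 0.992], [-0.012, 0.995, 0.095], [-0.997, -0.004, -0.083]] [ -0.4  28.5  99.6  -0.8  56.7 -95.4] 15.475128852506424 [-0.4  0.3 -1.3]
18419 ((541.674560546875, 1.1430931091308594), (136.9933624267578, 66.40335845947266), 5.768144607543945)
[-1.07774718e-02 -5.51748991e-03  4.55340697e+01]
```

View pics/w12.png

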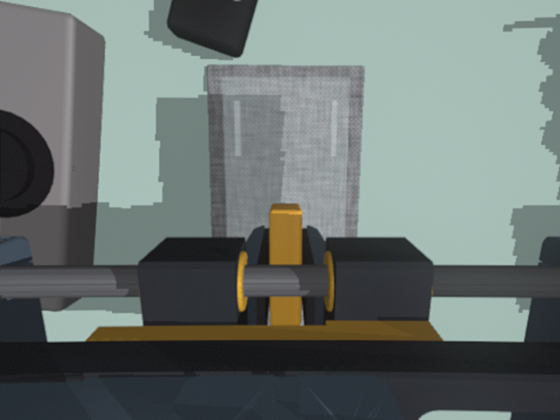

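arm_command(
  slide=[
    [0.9,0,0.07],
    [1.7,0,0.14],
    [2.2,0,0.18],
    [2.5,0,0.2],
    [2.6,0,0.21],
    [2.6,0,0.21],
  ],
  turn=[
    [0,0,0],
    [0,0,0],
    [0,0,0],
    [0,0,0],
    [0,0,0],
    [0,0,0],
  ],
  grip=[255,255,255,255,255,255],
)

```text
time_s: 14.7
ee_pos: [570.0, 2.8, 33.6]
ee_rot: [-176.5, 85.5, -171.1]
force: [-0.0, -0.2, -0.4]
gripper_width: 15.8
```

arm_command(
  slide=[
    [0,0,0],
    [0,0,0],
    [0,0,0],
    [0,0,0],
    [0,0,0],
    [-3,0,-0.25],
    [-6,0,-0.5],
    [-9,0,-0.75],
    [-12,0,-1],
    [-12,0,-1],
  ],
  turn=[
    [0,0,0],
    [0,0,0],
    [0,0,0],
    [0,0,0],
    [0,0,0],
    [0,0,0],
    [0,0,0],
    [0,-0.04,0],
    [0,-0.08,0],
    [0,-0.08,0],
  ],
  grip=[0,0,0,0,0,0,0,0,0,0],
)

```text
time_s: 15.53
ee_pos: [571.7, 3.2, 160.7]
ee_rot: [-21.9, 89.1, -16.4]
force: [0.2, -0.4, -0.1]
gripper_width: 79.6
```

```bash
python3 look.py w13.png; python3 - <<'E'
from h import *
print(mv([480,228,200],Rdown(14.5)))
E
```

```text
15.5333 [571.7   3.2 160.7] [[0.015, -0.094, 0.995], [-0.005, 0.996, 0.095], [-1.0, -0.006, 0.015]] [ -0.7  20.2  96.2  -0.3  62.8 -96. ] 79.6147048146607 [ 0.2 -0.4 -0.1]
(array([-4.4 , 23.21, -6.86]), array([-0.158,  0.01 ,  0.006]))
```

View pics/w13.png

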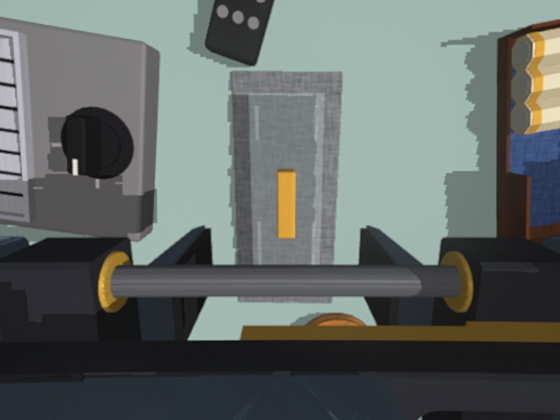

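The lid is lying flat on the pad (handle at (286,203)). Back to the case for the barrels.

arm_command(
  slide=[
    [-4.4,4,-1],
    [-4.4,8,-2],
    [-4.4,12,-3.5],
    [-4.4,16,-5],
    [-4.4,20,-6],
    [-4.4,23.2,-6.9],
    [-4.4,23.2,-6.9],
    [-4.4,23.2,-6.9],
    [-4.4,23.2,-6.9],
  ],
  turn=[
    [-0.03,0,0],
    [-0.06,0,0],
    [-0.09,0,0],
    [-0.12,0,0],
    [-0.15,0.01,0],
    [-0.158,0.01,0],
    [-0.158,0.01,0],
    [-0.158,0.01,0],
    [-0.158,0.01,0],
  ],
  grip=[0,0,0,0,0,0,0,0,0],
)

```text
time_s: 16.33
ee_pos: [478.3, 227.6, 196.0]
ee_rot: [-151.0, 89.4, -136.4]
force: [0.6, 0.4, 1.0]
gripper_width: 90.9
```

```bash
python3 look.py w14.png; cat > caseloc.py <<'E'
from h import *
P=np.load('w.npy'); z=P[...,2]; x=P[...,0]; y=P[...,1]
R0=(x>370)&(x<640)&(y>140)&(y<330)
m=R0&(z>37)&(z<48); r=cv2.minAreaRect(P[m][:,:2].astype(np.float32)); print('rim',m.sum(),np.round(r[0],1),np.round(r[1],1),round(r[2],1),np.median(z[m]).round(1))
m=R0&(z>9)&(z<48); r2=cv2.minAreaRect(P[m][:,:2].astype(np.float32)); print('all',np.round(r2[0],1),np.round(r2[1],1),round(r2[2],1))
m=R0&(z>23)&(z<36); m=cv2.morphologyEx(m.astype(np.uint8),cv2.MORPH_OPEN,np.ones((3,3)))>0
r3=cv2.minAreaRect(P[m][:,:2].astype(np.float32)); print('barrels',m.sum(),np.round(r3[0],1),np.round(r3[1],1),round(r3[2],1),np.percentile(z[m],[50,98]))
E
python3 caseloc.py
```

```text
16.3333 [478.3 227.6 196. ] [[-0.008, -0.251, 0.968], [-0.008, 0.968, 0.251], [-1.0, -0.005, -0.01]] [ 24.3  15.6  97.5  -0.2  67.5 -80.1] 90.9247984405423 [0.6 0.4 1. ]
rim 870 [498.9 227.7] [190.7  65.8] 14.5 42.4
all [498.8 227.7] [190.7  66. ] 14.6
barrels 4566 [499.4 227.4] [184.2  65.3] 15.8 [30.44835619 33.31891635]
```

View pics/w14.png

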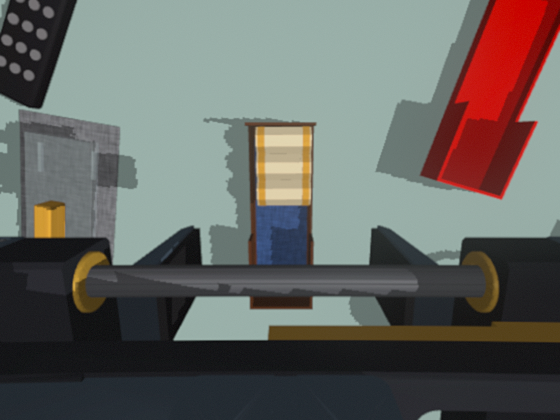

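```bash
cat > prof.py <<'E'
from h import *
import sys
cx,cy,yaw=map(float,sys.argv[1:4]); a=np.radians(yaw)
P=np.load('w.npy'); z=P[...,2]; D=P[...,:2]-[cx,cy]; l=D@[np.cos(a),np.sin(a)]; w=D@[-np.sin(a),np.cos(a)]
for b in range(-100,24,4):
    k=(l>=b)&(l<b+4)&(abs(w)<18)
    k2=(l>=b)&(l<b+4)&(z>25)&(z<36)&(abs(w)<40)
    print(b+2,np.nanmedian(z[k]).round(1) if k.sum() else '', (w[k2].min().round(1),w[k2].max().round(1)) if k2.sum()>3 else '')
E
python3 prof.py 498.9 227.7 14.5
```

```text
-98 0.4 
-94 42.4 
-90 26.1 (np.float64(-24.2), np.float64(29.4))
-86 29.9 (np.float64(-23.9), np.float64(29.2))
-82 31.6 (np.float64(-23.9), np.float64(29.2))
-78 31.6 (np.float64(-23.9), np.float64(29.4))
-74 31.3 (np.float64(-24.1), np.float64(29.4))
-70 28.0 (np.float64(-24.1), np.float64(29.6))
-66 25.0 (np.float64(-23.6), np.float64(28.9))
-62 27.7 (np.float64(-23.7), np.float64(28.9))
-58 31.3 (np.float64(-24.2), np.float64(29.7))
-54 282.2 (np.float64(-23.4), np.float64(29.8))
-50 284.7 (np.float64(-23.4), np.float64(29.7))
-46 309.6 (np.float64(-23.7), np.float64(29.2))
-42 309.3 (np.float64(-24.0), np.float64(29.4))
-38 25.9 (np.float64(-24.1), np.float64(29.4))
-34 29.7 (np.float64(-24.0), np.float64(29.3))
-30 31.6 (np.float64(-23.8), np.float64(29.3))
-26 31.8 (np.float64(-23.9), np.float64(29.3))
-22 31.6 (np.float64(-24.0), np.float64(29.4))
-18 28.5 (np.float64(-23.4), np.float64(29.7))
-14 25.5 (np.float64(-23.6), np.float64(28.8))
-10 5.8 
-6 6.2 
-2 6.1 
2 6.2 
6 5.9 
10 6.2 
14 5.9 
18 6.2 (np.float64(-32.6), np.float64(33.1))
22 6.1 (np.float64(-29.9), np.float64(30.2))
```

Case at (498.9, 227.7), yaw 14.5, level. Barrels at own x −79, −53 and −26, about 2.7 mm to +y. I'll take the inner one first.

```bash
cat > tgt.py <<'E'
from h import *
import sys
cx,cy,yaw,l,w,z=map(float,sys.argv[1:7]); a=np.radians(yaw)
print(mv([cx+l*np.cos(a)-w*np.sin(a),cy+l*np.sin(a)+w*np.cos(a),z],Rdown(yaw)))
E
python3 tgt.py 498.9 227.7 14.5 -21 2.7 26
```

```text
(array([17.02, -0.07,  0.04]), array([-0.001, -0.01 ,  0.005]))
```

arm_command(
  slide=[
    [4,0,0],
    [8,0,0],
    [12,0,0],
    [14.5,-0.1,0],
    [16,-0.1,0],
    [16.6,-0.1,0],
    [17,-0.1,0],
    [17,-0.1,0],
    [17,-0.1,0],
  ],
  turn=[
    [0,-0.01,0],
    [0,-0.01,0],
    [0,-0.01,0],
    [0,-0.01,0],
    [0,-0.01,0],
    [0,-0.01,0],
    [0,-0.01,0],
    [0,-0.01,0],
    [0,-0.01,0],
  ],
  grip=[0,0,0,0,0,0,0,0,0],
)

```text
time_s: 17.13
ee_pos: [478.7, 225.7, 27.8]
ee_rot: [-47.0, 89.7, -32.6]
force: [0.5, 0.2, 0.9]
gripper_width: 91.4
```

```bash
python3 look.py w15.png;python3 tgt.py 498.9 227.7 14.5 -21 2.7 26
```

```text
17.1333 [478.7 225.7  27.8] [[0.005, -0.249, 0.968], [-0.003, 0.968, 0.249], [-1.0, -0.004, 0.004]] [ 24.2  25.7 110.3  -0.4  43.7 -80. ] 91.43049047899851 [0.5 0.2 0.9]
(array([ 0.21, -0.07, -0.11]), array([-0.001,  0.004,  0.004]))
```

View pics/w15.png

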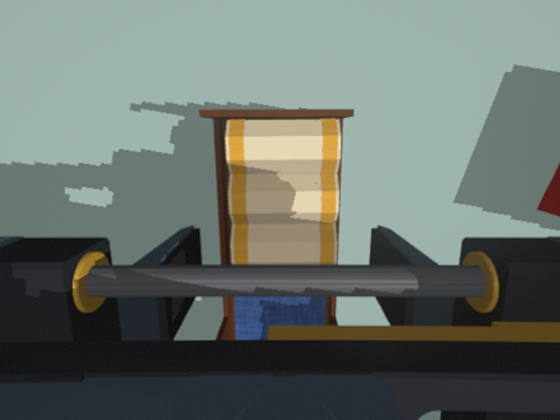

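The fingers straddle the inner barrel (rows 222–262). Closing, then lifting.

arm_command(
  slide=[
    [0.1,0,-0.1],
    [0.1,0,-0.1],
    [0.1,0,-0.1],
    [0.1,0,-0.1],
    [0.1,0,-0.1],
    [0.1,0,-0.1],
    [0.1,0,-0.1],
    [0.1,0,-0.1],
    [0.1,0,-0.1],
    [-0.5,0,0],
    [-1.5,0,0.1],
    [-3.5,0,0.1],
    [-6,0,0.1],
    [-9,0,0.1],
    [-11,0,0.1],
    [-11,0,0.1],
  ],
  turn=[
    [0,0,0],
    [0,0,0],
    [0,0,0],
    [0,0,0],
    [0,0,0],
    [0,0,0],
    [0,0,0],
    [0,0,0],
    [0,0,0],
    [0,0,0],
    [0,0,0],
    [0,0,0],
    [0,0,0],
    [0,0,0],
    [0,0,0],
    [0,0,0],
  ],
  grip=[255,255,255,255,255,255,255,255,255,255,255,255,255,255,255,255],
  newtons=40,
)

```text
time_s: 18.52
ee_pos: [481.2, 228.2, 142.3]
ee_rot: [-9.6, 89.3, 4.9]
force: [1.1, 0.6, -0.2]
gripper_width: 53.7
```

```bash
python3 look.py w16.png; python3 - <<'E'
from h import *
print(mv([480,-60,150],Rdown(5))); print(mv([500,-240,150],Rdown(-2.2)))
E
```

```text
18.5167 [481.2 228.2 142.3] [[0.012, -0.25, 0.968], [0.001, 0.968, 0.25], [-1.0, -0.002, 0.012]] [ 24.3  17.9 102.6  -0.3  58.8 -80.1] 53.695095309152265 [ 1.1  0.6 -0.2]
(array([ -0.99, -27.84,  -7.17]), array([0.165, 0.008, 0.002]))
(array([ -0.96, -45.77,  -9.73]), array([0.291, 0.009, 0.002]))
```

View pics/w16.png

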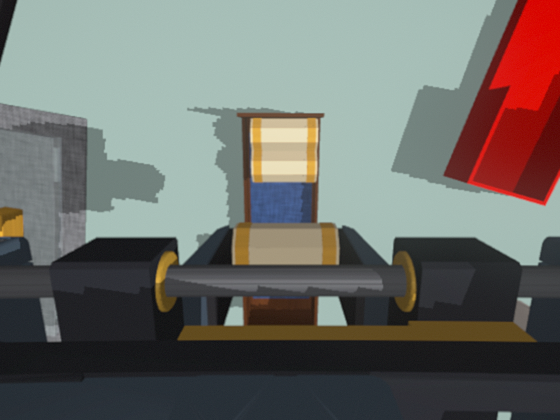

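Barrel held and two left in the case. Moving to the tray.

arm_command(
  slide=[
    [-0.5,-2,-0.4],
    [-1,-5,-1],
    [-1,-8.5,-1.8],
    [-1,-12,-2.5],
    [-1,-15.5,-3.3],
    [-1,-19,-4],
    [-1,-22.5,-4.8],
    [-1,-26,-5.5],
    [-1,-29.5,-6.3],
    [-1,-33,-7],
    [-1,-36.5,-7.8],
    [-1,-40,-8.5],
    [-1,-43,-9.1],
    [-1,-45,-9.5],
    [-1,-45.8,-9.7],
    [-1,-45.8,-9.7],
    [-1,-45.8,-9.7],
  ],
  turn=[
    [0.01,0,0],
    [0.03,0,0],
    [0.05,0,0],
    [0.07,0,0],
    [0.09,0,0],
    [0.11,0,0],
    [0.13,0,0],
    [0.15,0,0],
    [0.17,0,0],
    [0.19,0.01,0],
    [0.21,0.01,0],
    [0.23,0.01,0],
    [0.26,0.01,0],
    [0.28,0.01,0],
    [0.291,0.01,0],
    [0.291,0.01,0],
    [0.291,0.01,0],
  ],
  grip=[255,255,255,255,255,255,255,255,255,255,255,255,255,255,255,255,255],
)

```text
time_s: 19.98
ee_pos: [498.2, -240.2, 147.8]
ee_rot: [-159.6, 89.5, -161.8]
force: [-0.0, -0.2, -0.3]
gripper_width: 53.7
```

```bash
python3 look.py w17.png; python3 - <<'E'
from h import *
P=np.load('w.npy'); z=P[...,2]; x=P[...,0]; y=P[...,1]
for lo,hi in [(30,39),(40,47),(60,72)]:
    m=(z>lo)&(z<hi)&(x>420)&(x<640)&(y>-320)&(y<-100)
    if m.sum()>10: r=cv2.minAreaRect(P[m][:,:2].astype(np.float32)); print(lo,m.sum(),r,np.median(z[m]))
E
```

```text
19.9833 [ 498.2 -240.2  147.8] [[-0.009, 0.038, 0.999], [-0.003, 0.999, -0.038], [-1.0, -0.003, -0.009]] [ -26.7   19.9   98.7   -0.4   61.8 -114.3] 53.66306036381737 [-0.  -0.2 -0.3]
30 18192 ((526.8460083007812, -212.64642333984375), (179.11741638183594, 162.23556518554688), 87.1940689086914) 35.78526702285575
40 1795 ((529.0586547851562, -223.259033203125), (138.7096405029297, 147.92105102539062), 87.01750946044922) 43.41493361451808
60 390 ((522.0657348632812, -161.95240783691406), (12.709360122680664, 24.88917350769043), 75.87322235107422) 66.17046369086941
```

View pics/w17.png

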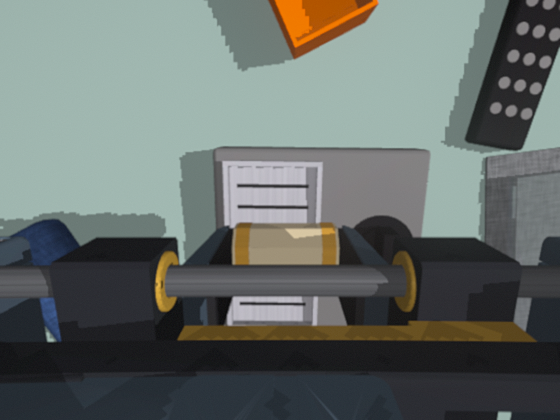

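```bash
python3 - <<'E'
from h import *
P=np.load('w.npy'); z=P[...,2]; a=np.radians(-2.8)
D=P[...,:2]-[531.2,-211]; l=D@[np.cos(a),np.sin(a)]; w=D@[-np.sin(a),np.cos(a)]
k=(z>41)&(z<46)&(l>-60)&(l<-35)
h,e=np.histogram(w[k],np.arange(-90,90,2)); print([(e[i],h[i]) for i in range(len(h)) if h[i]>5])
k=(z>41)&(z<46)&(w>-60)&(w<-25)
h,e=np.histogram(l[k],np.arange(-90,90,2)); print([(e[i],h[i]) for i in range(len(h)) if h[i]>5])
k=(z>33)&(z<38)&(l>-80)&(l<-35); print(w[k].min(),w[k].max()); k=(z>33)&(z<38)&(abs(w)<80);print(l[k].min())
k=(z>33)&(z<38)&(l<-40)&(w>15)&(w<80); print('deck',np.median(z[k]));k=(z>30)&(z<40)&(l<-30)&(l>-60)&(w<-20)&(w>-60); print('floor',np.median(z[k]))
print(mv([529.2-42,-251+2,140],Rdown(-2.8)))
def st(l,w): return np.array([531.2+l*np.cos(a)-w*np.sin(a),-211+l*np.sin(a)+w*np.cos(a)])
print(st(-42,-40),st(0,-40),st(42,-40))
E
```

```text
[(np.int64(-82), np.int64(55)), (np.int64(-80), np.int64(73)), (np.int64(-78), np.int64(33)), (np.int64(-6), np.int64(64)), (np.int64(-4), np.int64(76)), (np.int64(-2), np.int64(15))]
[(np.int64(-76), np.int64(88)), (np.int64(-74), np.int64(111)), (np.int64(-72), np.int64(21)), (np.int64(70), np.int64(72))]
-90.98884245906926 87.70835706451379
-192.3942266833152
deck 35.59166485427011
floor 36.05631584177945
(array([ 0.82, -0.97, -1.07]), array([ 0.011, -0.008,  0.004]))
[ 487.29615144 -248.90055516] [ 529.24600921 -250.95224549] [ 571.19586698 -253.00393583]
```

```bash
python3 tgt.py 530.8 -212.5 -2.8 47 -40 100; python3 tgt.py 530.8 -212.5 -2.8 47 -40 57.5
```

```text
(array([ 4.74, -1.2 ,  7.84]), array([ 0.011, -0.008,  0.004]))
(array([ 8.99, -1.18,  7.87]), array([ 0.011, -0.008,  0.004]))
```

arm_command(
  slide=[
    [0,-0.5,2.5],
    [0,-1.2,5],
    [1,-1.2,7.5],
    [3,-1.2,7.9],
    [5,-1.2,7.9],
    [7,-1.2,7.9],
    [8,-1.2,7.9],
    [8.6,-1.2,7.9],
    [9,-1.2,7.9],
    [9,-1.2,7.9],
    [9,-1.2,7.9],
  ],
  turn=[
    [0.01,-0.01,0],
    [0.01,-0.01,0],
    [0.01,-0.01,0],
    [0.01,-0.01,0],
    [0.01,-0.01,0],
    [0.01,-0.01,0],
    [0.01,-0.01,0],
    [0.01,-0.01,0],
    [0.01,-0.01,0],
    [0.01,-0.01,0],
    [0.01,-0.01,0],
  ],
  grip=[255,255,255,255,255,255,255,255,255,255,255],
)

```text
time_s: 20.95
ee_pos: [577.2, -256.5, 59.2]
ee_rot: [-50.5, 89.6, -53.2]
force: [-0.4, 0.1, 0.1]
gripper_width: 53.9
```

```bash
python3 look.py w18.png; python3 tgt.py 530.8 -212.5 -2.8 47 -40 57.5
```

```text
20.95 [ 577.2 -256.5   59.2] [[0.004, 0.048, 0.999], [-0.006, 0.999, -0.048], [-1.0, -0.006, 0.005]] [ -24.9   30.9   94.4   -0.2   54.4 -112. ] 53.862802171681146 [-0.4  0.1  0.1]
(array([ 0.19,  0.19, -0.17]), array([0.001, 0.005, 0.006]))
```

View pics/w18.png

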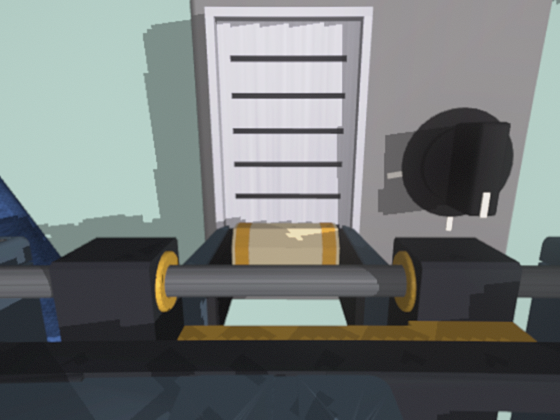

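The barrel is centred between the tray rims (columns 215–355). Lowering and releasing.

arm_command(
  slide=[
    [0.15,0.1,-0.1],
    [0.25,0.1,-0.1],
    [0.25,0.1,-0.1],
    [0.25,0.1,-0.1],
    [0.25,0.1,-0.1],
    [0.25,0.1,-0.1],
    [0.25,0.1,-0.1],
    [-1.5,0.1,-0.1],
    [-5,0.1,-0.1],
    [-8.5,0,-2],
    [-9,0,-5],
    [-9,0,-5],
  ],
  turn=[
    [0,0,0],
    [0,0,0],
    [0,0,0],
    [0,0,0],
    [0,0,0],
    [0,0,0],
    [0,0,0],
    [0,0,0],
    [0,0,0],
    [0,0,0],
    [0,0,0],
    [0,0,0],
  ],
  grip=[255,255,255,0,0,0,0,0,0,0,0,0],
)

```text
time_s: 22.0
ee_pos: [523.4, -253.6, 150.9]
ee_rot: [-60.7, 89.6, -63.5]
force: [-1.1, -0.2, -1.1]
gripper_width: 91.6
```

```bash
python3 look.py w19.png; python3 tgt.py 498.9 227.7 14.5 -50 2.7 190; python3 - <<'E'
from h import *
s,p,d=snap('top','t2.png'); cv2.imwrite('pics/t2c.png',cv2.resize(p[140:290,180:400][:,:,::-1],None,fx=3.5,fy=3.5,interpolation=cv2.INTER_CUBIC))
E
```

```text
22.0 [ 523.4 -253.6  150.9] [[0.003, 0.049, 0.999], [-0.006, 0.999, -0.049], [-1.0, -0.006, 0.003]] [ -26.8   21.8   95.2   -0.3   62.7 -113.9] 91.59095382093348 [-1.1 -0.2 -1.1]
(array([-4.35, 46.69, -9.81]), array([-0.302,  0.003,  0.006]))
```

View pics/t2c.png

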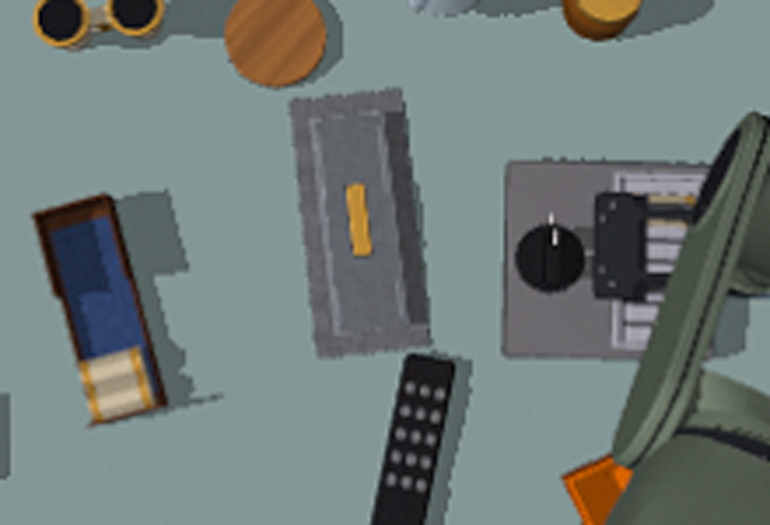

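View pics/w19.png

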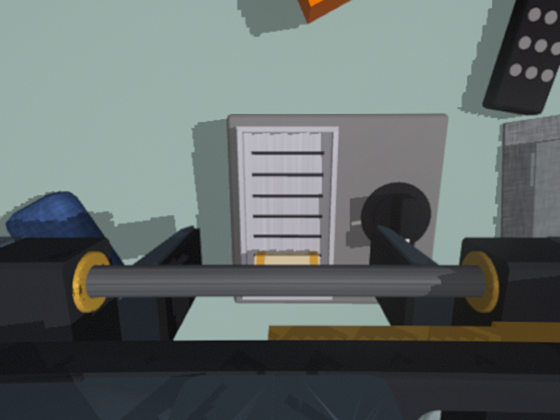

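The first barrel is in the tray, two remain in the case, and the lid is flat on the pad. Returning to the case.

arm_command(
  slide=[
    [-1.5,2,-0.4],
    [-3,5,-1],
    [-4.3,8.5,-1.8],
    [-4.3,12,-2.5],
    [-4.3,16,-3.3],
    [-4.3,20,-4.2],
    [-4.3,24,-5],
    [-4.3,28,-5.9],
    [-4.3,32,-6.7],
    [-4.3,36,-7.6],
    [-4.3,40,-8.4],
    [-4.3,44,-9.2],
    [-4.3,46,-9.7],
    [-4.3,46.7,-9.8],
    [-4.3,46.7,-9.8],
    [-4.3,46.7,-9.8],
  ],
  turn=[
    [-0.01,0,0],
    [-0.03,0,0],
    [-0.05,0,0],
    [-0.08,0,0],
    [-0.11,0,0],
    [-0.14,0,0],
    [-0.17,0,0],
    [-0.2,0,0],
    [-0.22,0,0],
    [-0.24,0,0],
    [-0.26,0,0],
    [-0.29,0,0],
    [-0.302,0,0],
    [-0.302,0,0],
    [-0.302,0,0],
    [-0.302,0,0],
  ],
  grip=[0,0,0,0,0,0,0,0,0,0,0,0,0,0,0,0],
)

```text
time_s: 23.43
ee_pos: [451.2, 217.5, 187.7]
ee_rot: [-87.3, 89.6, -72.7]
force: [0.6, -0.4, -0.6]
gripper_width: 91.0
```

```bash
python3 look.py w20.png; python3 caseloc.py;  python3 prof.py 498.9 227.7 14.5 | head -22; python3 tgt.py 498.9 227.7 14.5 -48 2.7 26
```

```text
23.4333 [451.2 217.5 187.7] [[0.002, -0.252, 0.968], [-0.006, 0.968, 0.252], [-1.0, -0.007, 0.0]] [ 24.7  13.2 102.1  -0.4  64.7 -79.7] 91.01355450184569 [ 0.6 -0.4 -0.6]
rim 564 [498.5 228.8] [191.3  65.5] 14.3 42.5
all [498.6 228.6] [191.3  66. ] 14.3
barrels 2935 [499.1 229.4] [185.5  55.2] 12.4 [30.47258868 33.07291267]
-98 0.7 
-94 41.2 (np.float64(-30.8), np.float64(34.1))
-90 26.3 (np.float64(-22.2), np.float64(31.0))
-86 29.9 (np.float64(-22.8), np.float64(30.9))
-82 274.8 (np.float64(-23.0), np.float64(30.7))
-78 276.3 (np.float64(-22.9), np.float64(30.8))
-74 301.3 (np.float64(-22.2), np.float64(31.0))
-70 27.9 (np.float64(-22.5), np.float64(30.5))
-66 25.1 (np.float64(-22.6), np.float64(30.6))
-62 28.0 (np.float64(-22.6), np.float64(30.6))
-58 31.3 (np.float64(-22.4), np.float64(30.4))
-54 31.6 (np.float64(-22.5), np.float64(30.5))
-50 31.4 (np.float64(-22.4), np.float64(30.5))
-46 30.0 (np.float64(-22.8), np.float64(30.9))
-42 25.7 (np.float64(-22.8), np.float64(30.2))
-38 23.2 
-34 6.3 
-30 6.0 
-26 6.3 
-22 6.1 
-18 6.1 
-14 5.9 
(array([16.19,  0.23,  0.07]), array([0.   , 0.   , 0.007]))
```

View pics/w20.png

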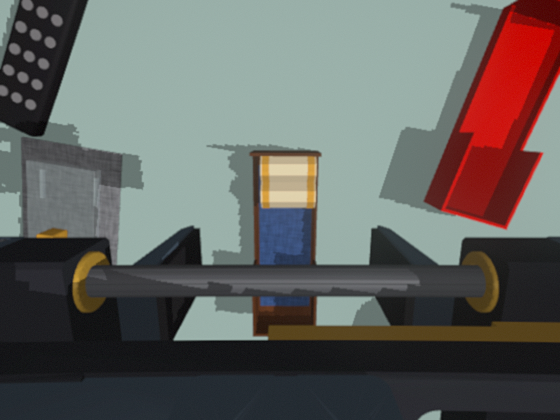

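Two barrels at own x −79 and −53, y +4. Going for the −53 one.

arm_command(
  slide=[
    [4,0.1,0],
    [8,0.3,0],
    [12,0.35,0],
    [14,0.35,0.05],
    [15.3,0.35,0.05],
    [15.9,0.35,0.05],
    [16.2,0.35,0.05],
    [16.3,0.35,0.05],
    [16.3,0.35,0.05],
  ],
  turn=[
    [0,0,0],
    [0,0,0],
    [0,0,0],
    [0,0,0],
    [0,0,0],
    [0,0,0],
    [0,0,0],
    [0,0,0],
    [0,0,0],
  ],
  grip=[0,0,0,0,0,0,0,0,0],
)

```text
time_s: 24.23
ee_pos: [451.9, 220.2, 26.1]
ee_rot: [-60.6, 89.6, -46.1]
force: [0.3, 0.0, 0.7]
gripper_width: 91.4
```

```bash
python3 look.py w21.png;python3 tgt.py 498.9 227.7 14.5 -48 3.9 26
```

```text
24.2333 [451.9 220.2  26.1] [[0.004, -0.25, 0.968], [-0.005, 0.968, 0.25], [-1.0, -0.005, 0.003]] [ 24.9  24.1 113.9  -0.5  41.9 -79.2] 91.35972438295559 [0.3 0.  0.7]
(array([ 0.04, -0.08, -0.08]), array([0.   , 0.004, 0.005]))
```

View pics/w21.png

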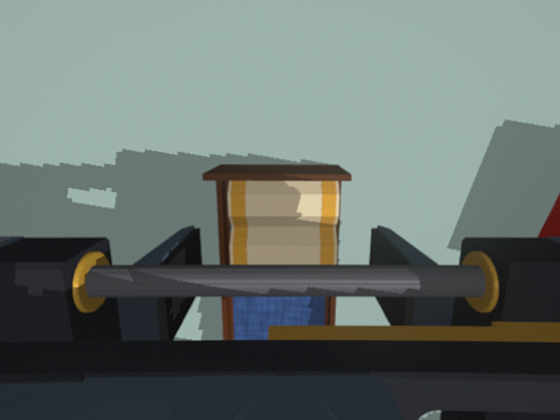

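arm_command(
  slide=[
    [0,0,0],
    [0,0,0],
    [0,0,0],
    [0,0,0],
    [0,0,0],
    [0,0,0],
    [0,0,0],
    [0,0,0],
    [0,0,0],
    [-0.5,0,0],
    [-1.5,0,0],
    [-3.5,0,0],
    [-6,0,0],
    [-9,0,0],
    [-11.5,0,0],
    [-11.5,0,0],
  ],
  turn=[
    [0,0,0],
    [0,0,0],
    [0,0,0],
    [0,0,0],
    [0,0,0],
    [0,0,0],
    [0,0,0],
    [0,0,0],
    [0,0,0],
    [0,0,0],
    [0,0,0],
    [0,0,0],
    [0,0,0],
    [0,0,0],
    [0,0,0],
    [0,0,0],
  ],
  grip=[255,255,255,255,255,255,255,255,255,255,255,255,255,255,255,255],
  newtons=40,
)

```text
time_s: 25.62
ee_pos: [453.8, 222.7, 146.2]
ee_rot: [-14.9, 89.3, -0.3]
force: [0.8, 0.9, 0.3]
gripper_width: 53.8
```

```bash
python3 look.py w22.png;python3 tgt.py 530.8 -212.5 -2.8 5 -40 145
```

```text
25.6167 [453.8 222.7 146.2] [[0.013, -0.251, 0.968], [-0.0, 0.968, 0.251], [-1.0, -0.003, 0.012]] [ 25.   15.4 105.7  -0.4  58.2 -79.3] 53.84634232670911 [0.8 0.9 0.3]
(array([ 3.000e-02, -4.799e+01, -4.040e+00]), array([0.303, 0.009, 0.003]))
```

View pics/w22.png

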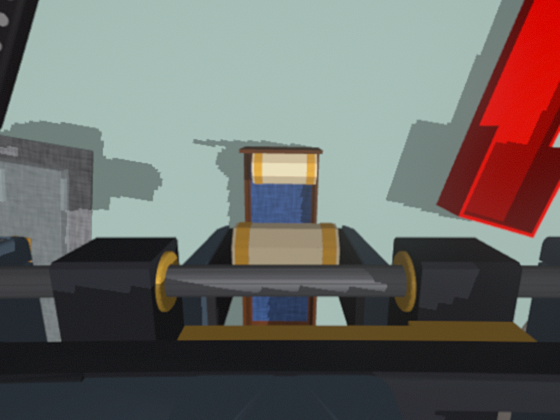

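The second barrel is held and one remains.

arm_command(
  slide=[
    [0,-2,-0.2],
    [0,-5,-0.4],
    [0,-8.5,-0.7],
    [0,-12,-1],
    [0,-16,-1.3],
    [0,-20,-1.7],
    [0,-24,-2],
    [0,-28,-2.4],
    [0,-32,-2.7],
    [0,-36,-3],
    [0,-40,-3.4],
    [0,-43.5,-3.7],
    [0,-46.5,-3.9],
    [0,-48,-4],
    [0,-48,-4],
    [0,-48,-4],
    [0,-48,-4],
  ],
  turn=[
    [0.01,0,0],
    [0.03,0,0],
    [0.05,0,0],
    [0.07,0,0],
    [0.09,0,0],
    [0.12,0,0],
    [0.15,0,0],
    [0.18,0,0],
    [0.2,0,0],
    [0.22,0.01,0],
    [0.25,0.01,0],
    [0.27,0.01,0],
    [0.29,0.01,0],
    [0.303,0.01,0],
    [0.303,0.01,0],
    [0.303,0.01,0],
    [0.303,0.01,0],
  ],
  grip=[255,255,255,255,255,255,255,255,255,255,255,255,255,255,255,255,255],
)

```text
time_s: 27.08
ee_pos: [531.8, -252.0, 142.4]
ee_rot: [-150.8, 89.4, -153.5]
force: [-0.1, 0.9, -1.0]
gripper_width: 53.5
```

```bash
python3 tgt.py 530.8 -212.5 -2.8 5 -40 58.5
```

```text
(array([ 8.39, -0.01,  0.28]), array([ 0.   , -0.009,  0.005]))
```

arm_command(
  slide=[
    [2,0,0.1],
    [4,0,0.2],
    [6,0,0.3],
    [7.3,0,0.3],
    [8,0,0.3],
    [8.4,0,0.3],
    [8.4,0,0.3],
    [8.4,0,0.3],
  ],
  turn=[
    [0,-0.01,0],
    [0,-0.01,0],
    [0,-0.01,0],
    [0,-0.01,0],
    [0,-0.01,0],
    [0,-0.01,0],
    [0,-0.01,0],
    [0,-0.01,0],
  ],
  grip=[255,255,255,255,255,255,255,255],
)

```text
time_s: 27.75
ee_pos: [535.4, -253.9, 59.8]
ee_rot: [-58.1, 89.5, -60.8]
force: [0.4, -0.1, -0.6]
gripper_width: 53.7
```

```bash
python3 look.py w23.png; python3 tgt.py 530.8 -212.5 -2.8 5 -40 57
```

```text
27.75 [ 535.4 -253.9   59.8] [[0.004, 0.048, 0.999], [-0.007, 0.999, -0.048], [-1.0, -0.007, 0.004]] [ -26.3   27.9  100.    -0.3   51.7 -113.4] 53.72035165302936 [ 0.4 -0.1 -0.6]
(array([ 0.3 ,  0.15, -0.18]), array([0.   , 0.005, 0.007]))
```

View pics/w23.png

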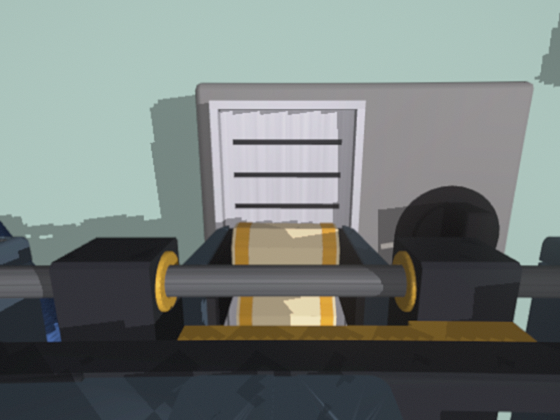

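arm_command(
  slide=[
    [0.2,0.1,-0.2],
    [0.3,0.1,-0.2],
    [0.3,0.1,-0.2],
    [0.3,0.1,-0.2],
    [0.3,0.1,-0.2],
    [0.3,0.1,-0.2],
    [0.3,0.1,-0.2],
    [-1.5,0.1,-0.2],
    [-5,0.1,-0.2],
    [-8.5,0,-2],
    [-11,0,-4],
    [-11,0,-4],
  ],
  turn=[
    [0,0,0],
    [0,0,0],
    [0,0,0],
    [0,0,0],
    [0,0,0],
    [0,0,0],
    [0,0,0],
    [0,0,0],
    [0,0,0],
    [0,0,0],
    [0,0,0],
    [0,0,0],
  ],
  grip=[255,255,255,0,0,0,0,0,0,0,0,0],
)

```text
time_s: 28.8
ee_pos: [494.5, -252.7, 174.6]
ee_rot: [-46.0, 89.2, -48.8]
force: [1.0, -0.2, -0.1]
gripper_width: 91.2
```

```bash
python3 look.py w24.png; python3 tgt.py 498.9 227.7 14.5 -74 3.9 180
```

```text
28.8 [ 494.5 -252.7  174.6] [[0.01, 0.05, 0.999], [-0.011, 0.999, -0.05], [-1.0, -0.011, 0.01]] [ -28.1   18.1   97.1   -0.3   64.  -115.1] 91.23214995242157 [ 1.  -0.2 -0.1]
(array([-1.3 , 46.11, -9.18]), array([-0.303,  0.007,  0.01 ]))
```

View pics/w24.png

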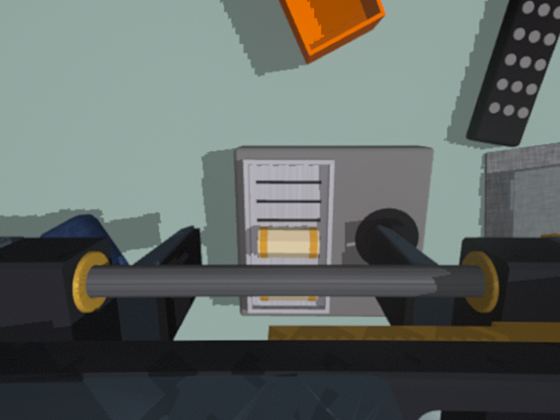

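Two barrels now lie in the tray, at (288,243) and (290,298). Fetching the third.

arm_command(
  slide=[
    [-0.4,2,-0.4],
    [-0.8,5,-1],
    [-1.3,8.5,-1.8],
    [-1.3,12,-2.5],
    [-1.3,16,-3.3],
    [-1.3,20,-4.1],
    [-1.3,24,-4.9],
    [-1.3,28,-5.7],
    [-1.3,32,-6.5],
    [-1.3,36,-7.3],
    [-1.3,40,-8.1],
    [-1.3,43.5,-8.8],
    [-1.3,45.5,-9.2],
    [-1.3,46.1,-9.2],
    [-1.3,46.1,-9.2],
    [-1.3,46.1,-9.2],
  ],
  turn=[
    [-0.01,0,0],
    [-0.03,0,0],
    [-0.05,0,0],
    [-0.08,0,0],
    [-0.11,0,0],
    [-0.14,0,0],
    [-0.17,0,0],
    [-0.2,0,0],
    [-0.22,0.01,0.01],
    [-0.24,0.01,0.01],
    [-0.26,0.01,0.01],
    [-0.29,0.01,0.01],
    [-0.302,0.01,0.01],
    [-0.303,0.01,0.01],
    [-0.303,0.01,0.01],
    [-0.303,0.01,0.01],
  ],
  grip=[0,0,0,0,0,0,0,0,0,0,0,0,0,0,0,0],
)

```text
time_s: 30.18
ee_pos: [425.3, 213.0, 177.7]
ee_rot: [160.4, 89.5, 175.0]
force: [0.2, 0.4, -0.0]
gripper_width: 91.3
```

```bash
python3 look.py w25.png; python3 caseloc.py;  python3 prof.py 498.9 227.7 14.5 | head -14; python3 tgt.py 498.9 227.7 14.5 -74 3.9 26
```

```text
30.1833 [425.3 213.  177.7] [[-0.009, -0.251, 0.968], [0.001, 0.968, 0.251], [-1.0, 0.003, -0.009]] [ 25.   11.7 105.8   0.3  63.  -79.7] 91.29576248197935 [ 0.2  0.4 -0. ]
rim 557 [483.  225.7] [160.6  65.6] 13.9 42.4
all [490.1 227.5] [175.4  66.1] 14.0
barrels 1381 [421.9 213.5] [24.5 54. ] 14.6 [30.74408408 33.10995664]
-98 290.4 (np.float64(-29.7), np.float64(2.8))
-94 38.6 (np.float64(-25.2), np.float64(35.3))
-90 26.7 (np.float64(-21.2), np.float64(32.6))
-86 29.9 (np.float64(-21.1), np.float64(32.4))
-82 31.7 (np.float64(-21.0), np.float64(32.3))
-78 31.6 (np.float64(-21.0), np.float64(32.3))
-74 31.4 (np.float64(-21.2), np.float64(32.4))
-70 28.1 (np.float64(-21.5), np.float64(31.8))
-66 25.0 (np.float64(-20.6), np.float64(32.0))
-62 6.2 
-58 6.1 
-54 6.3 
-50 6.1 
-46 6.0 
(array([15.19, -0.03,  0.23]), array([-0.   , -0.009, -0.003]))
```

View pics/w25.png

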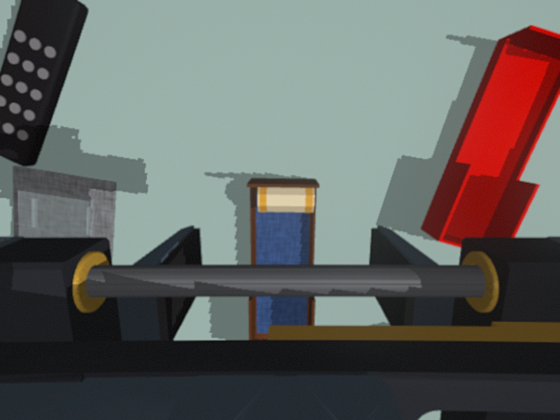

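arm_command(
  slide=[
    [4,0.1,0.1],
    [8,0.2,0.3],
    [11,0.2,0.3],
    [13,0.2,0.3],
    [14.3,0.2,0.3],
    [14.9,0.2,0.3],
    [15.2,0.2,0.3],
    [15.2,0.2,0.3],
    [15.2,0.2,0.3],
  ],
  turn=[
    [0,-0.01,0],
    [0.01,-0.01,0],
    [0.01,-0.01,0],
    [0.01,-0.01,0],
    [0.01,-0.01,0],
    [0.01,-0.01,0],
    [0.01,-0.01,0],
    [0.01,-0.01,0],
    [0.01,-0.01,0],
  ],
  grip=[0,0,0,0,0,0,0,0,0],
)

```text
time_s: 30.98
ee_pos: [427.4, 216.3, 27.4]
ee_rot: [45.1, 89.6, 59.0]
force: [-0.3, 0.6, 0.6]
gripper_width: 91.1
```

```bash
python3 look.py w26.png;python3 tgt.py 498.9 227.7 14.5 -73 5.6 26
```

```text
30.9833 [427.4 216.3  27.4] [[0.003, -0.24, 0.971], [0.005, 0.971, 0.24], [-1.0, 0.004, 0.004]] [ 25.3  22.3 117.    0.3  40.4 -78.8] 91.12512070091961 [-0.3  0.6  0.6]
(array([ 0.15, -0.14, -0.1 ]), array([-0.01 ,  0.005, -0.004]))
```

View pics/w26.png

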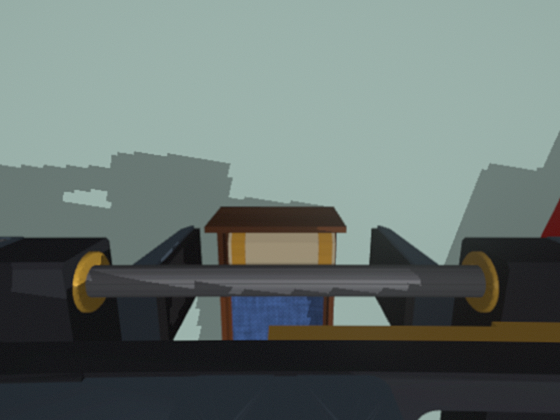

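arm_command(
  slide=[
    [0.1,0,0],
    [0.1,0,0],
    [0.1,0,0],
    [0.1,0,0],
    [0.1,0,0],
    [0.1,0,0],
    [0.1,0,0],
    [0.1,0,0],
    [0.1,0,0],
  ],
  turn=[
    [0,0,0],
    [0,0,0],
    [0,0,0],
    [0,0,0],
    [0,0,0],
    [0,0,0],
    [0,0,0],
    [0,0,0],
    [0,0,0],
  ],
  grip=[255,255,255,255,255,255,255,255,255],
  newtons=40,
)

```text
time_s: 31.78
ee_pos: [426.6, 216.4, 25.7]
ee_rot: [55.8, 89.7, 69.8]
force: [-0.8, -0.5, 2.0]
gripper_width: 53.5
```

arm_command(
  slide=[
    [-0.5,0,0],
    [-1.5,0,0.1],
    [-3,0,0.1],
    [-5,0,0.1],
    [-7.5,0,0.1],
    [-10,0,0.1],
    [-12,0,0.1],
    [-12,0,0.1],
  ],
  turn=[
    [0,0,0],
    [0,0,0],
    [0,0,0],
    [0,0,0],
    [0,0,0],
    [0,0,0],
    [0,0,0],
    [0,0,0],
  ],
  grip=[255,255,255,255,255,255,255,255],
)

```text
time_s: 32.45
ee_pos: [429.8, 217.4, 149.7]
ee_rot: [28.1, 89.3, 42.1]
force: [0.9, 1.1, -0.2]
gripper_width: 53.8
```

```bash
python3 look.py w27.png;python3 tgt.py 530.8 -212.5 -2.8 -36 -40 145
```

```text
32.45 [429.8 217.4 149.7] [[0.01, -0.241, 0.97], [0.009, 0.97, 0.241], [-1.0, 0.006, 0.011]] [ 25.3  13.2 108.3   0.3  57.8 -78.8] 53.77475135302888 [ 0.9  1.1 -0.2]
(array([-3.000e-02, -4.692e+01, -5.050e+00]), array([ 0.293,  0.007, -0.006]))
```

View pics/w27.png

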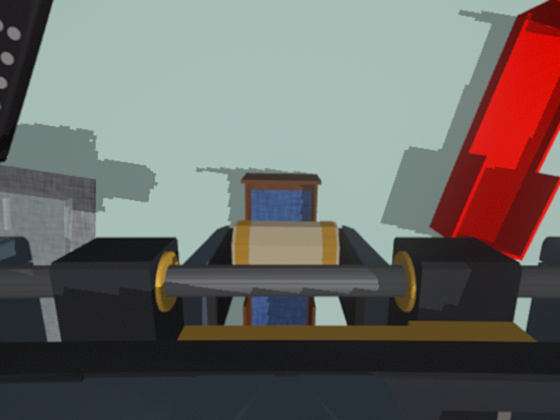

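The third barrel is held and the case is empty.

arm_command(
  slide=[
    [0,-2,-0.2],
    [0,-5,-0.5],
    [0,-8.5,-0.9],
    [0,-12,-1.3],
    [0,-16,-1.7],
    [0,-20,-2.1],
    [0,-24,-2.6],
    [0,-28,-3],
    [0,-32,-3.4],
    [0,-36,-3.9],
    [0,-40,-4.3],
    [0,-43.5,-4.7],
    [0,-46,-4.9],
    [0,-46.9,-5],
    [0,-46.9,-5],
    [0,-46.9,-5],
    [0,-46.9,-5],
  ],
  turn=[
    [0.01,0,0],
    [0.03,0,0],
    [0.05,0,0],
    [0.07,0,0],
    [0.09,0,0],
    [0.12,0,0],
    [0.15,0,0],
    [0.18,0,0],
    [0.2,0,0],
    [0.22,0.01,0],
    [0.25,0.01,-0.01],
    [0.27,0.01,-0.01],
    [0.285,0.01,-0.01],
    [0.293,0.01,-0.01],
    [0.293,0.01,-0.01],
    [0.293,0.01,-0.01],
    [0.293,0.01,-0.01],
  ],
  grip=[255,255,255,255,255,255,255,255,255,255,255,255,255,255,255,255,255],
)

```text
time_s: 33.92
ee_pos: [491.4, -249.3, 142.9]
ee_rot: [-150.0, 89.4, -152.7]
force: [0.7, 0.4, -0.6]
gripper_width: 53.5
```

```bash
python3 tgt.py 530.8 -212.5 -2.8 -36 -40 58.5
```

```text
(array([ 8.43, -0.08,  0.23]), array([ 0.001, -0.009,  0.005]))
```

arm_command(
  slide=[
    [2,0,0.1],
    [4,0,0.2],
    [6,0,0.2],
    [7.3,0,0.2],
    [8,0,0.2],
    [8.4,0,0.2],
    [8.4,0,0.2],
    [8.4,0,0.2],
  ],
  turn=[
    [0,-0.01,0],
    [0,-0.01,0],
    [0,-0.01,0],
    [0,-0.01,0],
    [0,-0.01,0],
    [0,-0.01,0],
    [0,-0.01,0],
    [0,-0.01,0],
  ],
  grip=[255,255,255,255,255,255,255,255],
)

```text
time_s: 34.58
ee_pos: [493.9, -251.3, 60.2]
ee_rot: [-59.6, 89.5, -62.4]
force: [-0.2, -0.6, -0.9]
gripper_width: 53.7
```

```bash
python3 look.py w28.png; python3 tgt.py 530.8 -212.5 -2.8 -36 -40 57
```

```text
34.5833 [ 493.9 -251.3   60.2] [[0.004, 0.048, 0.999], [-0.007, 0.999, -0.048], [-1.0, -0.007, 0.004]] [ -28.    25.   105.3   -0.3   49.3 -115. ] 53.74721643048296 [-0.2 -0.6 -0.9]
(array([ 0.34,  0.09, -0.13]), array([0.   , 0.005, 0.007]))
```

View pics/w28.png

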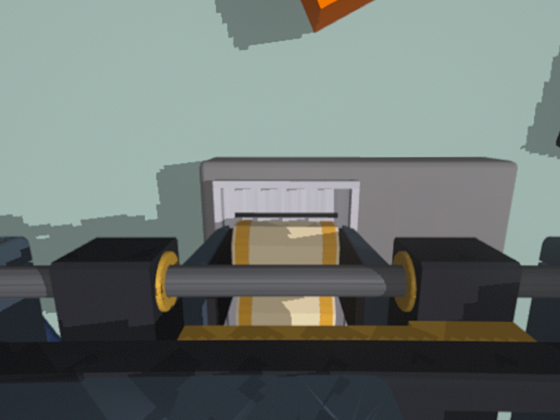

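arm_command(
  slide=[
    [0.2,0.1,-0.1],
    [0.3,0.1,-0.1],
    [0.3,0.1,-0.1],
    [0.3,0.1,-0.1],
    [0.3,0.1,-0.1],
    [0.3,0.1,-0.1],
    [0.3,0.1,-0.1],
    [-1.5,0.1,-0.1],
    [-5,0.1,-0.1],
    [-8.5,1,0],
    [-11,2.5,0],
    [-11,4,0],
    [-11,4,0],
  ],
  turn=[
    [0,0,0],
    [0,0,0],
    [0,0,0],
    [0,0,0],
    [0,0,0],
    [0,0,0],
    [0,0,0],
    [0,0,0],
    [0,0,0],
    [0,0,0],
    [0,0,0],
    [0,0,0],
    [0,0,0],
  ],
  grip=[255,255,255,0,0,0,0,0,0,0,0,0,0],
)

```text
time_s: 35.72
ee_pos: [495.9, -209.5, 171.2]
ee_rot: [-46.1, 89.5, -48.8]
force: [0.5, -0.7, -0.5]
gripper_width: 91.3
```

```bash
python3 look.py w29.png; python3 - <<'E'
from h import *
P=np.load('w.npy'); z=P[...,2]; x=P[...,0]; y=P[...,1]
m=(z>60)&(z<70)&(x>480)&(x<600)&(y>-190)&(y<-120); r=cv2.minAreaRect(P[m][:,:2].astype(np.float32)); print(m.sum(),r,np.median(z[m]))
m=(z>37)&(z<45)&(x>480)&(x<600)&(y>-190)&(y<-130); r=cv2.minAreaRect(P[m][:,:2].astype(np.float32)); print(m.sum(),r,np.median(z[m]))
m=(z>50)&(z<64)&(x>440)&(x<620)&(y>-290)&(y<-205); n,l,st,_=cv2.connectedComponentsWithStats(m.astype(np.uint8))
for i in range(1,n):
    if st[i,4]>40: q=P[l==i]; print(st[i],q.mean(0).round(1),q[:,1].min(),q[:,1].max(),q[:,2].max())
E
```

```text
35.7167 [ 495.9 -209.5  171.2] [[0.006, 0.048, 0.999], [-0.007, 0.999, -0.048], [-1.0, -0.007, 0.007]] [ -24.    17.    99.3   -0.3   63.2 -111.1] 91.27265797423055 [ 0.5 -0.7 -0.5]
646 ((527.6983642578125, -159.33216857910156), (14.290657997131348, 33.61750411987305), 87.1419906616211) 66.33973311200609
863 ((540.0423583984375, -161.71994018554688), (59.03368377685547, 117.76534271240234), 87.30833435058594) 41.1939642861912
[ 205  184   66   32 1973] [ 485.1 -249.4   59.2] -277.11607160554973 -222.1585159431372 63.94400933331684
[ 207  230   64   31 1807] [ 525.5 -251.9   59.1] -279.7448474483094 -224.78647836739253 63.763699862055375
[209 296  62   9 464] [ 577.7 -254.1   60. ] -282.4794044643961 -227.7689653098986 63.49082293521127
```

View pics/w29.png

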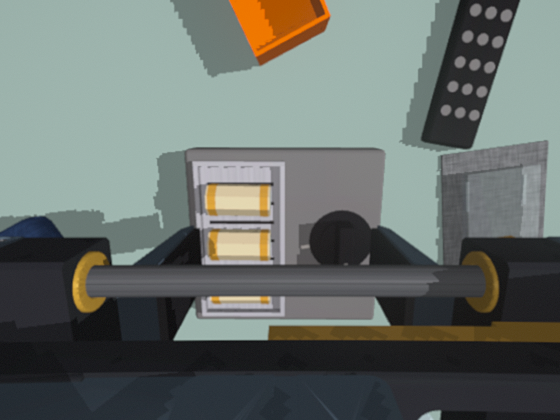

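All three barrels lie in the tray. The knob is at (533.4, −159.6) with its bar along station x; disc top is at about 41, so I keep the tips above 43 and the jaws partly closed.

```bash
python3 - <<'E'
from h import *
print(mv([533.4,-159.6,110],Rdown(-2.8)),mv([533.4,-159.6,53],Rdown(-2.8)))
E
```

```text
(array([5.97, 5.29, 3.56]), array([0.001, 0.004, 0.007])) (array([11.67,  5.33,  3.53]), array([0.001, 0.004, 0.007]))
```

arm_command(
  slide=[
    [1,1.5,1],
    [2,3,2],
    [3,4.5,3],
    [4,5.3,3.5],
    [6,5.3,3.5],
    [6,5.3,3.5],
    [6,5.3,3.5],
  ],
  turn=[
    [0,0,0],
    [0,0,0],
    [0,0,0],
    [0,0,0],
    [0,0,0],
    [0,0,0],
    [0,0,0],
  ],
  grip=[140,140,140,140,140,140,140],
)

```text
time_s: 36.35
ee_pos: [531.6, -160.3, 107.4]
ee_rot: [-101.0, 89.7, -103.8]
force: [-0.2, -0.2, 0.6]
gripper_width: 47.0
```

```bash
python3 look.py w30.png;python3 - <<'E'
from h import *
print(mv([533.4,-159.6,53],Rdown(-2.8)))
E
```

```text
36.35 [ 531.6 -160.3  107.4] [[-0.001, 0.049, 0.999], [-0.006, 0.999, -0.049], [-1.0, -0.006, -0.001]] [ -17.8   22.1  101.8   -0.4   56.1 -104.7] 47.048436807149535 [-0.2 -0.2  0.6]
(array([5.56, 0.15, 0.08]), array([-0.001,  0.002,  0.007]))
```

View pics/w30.png

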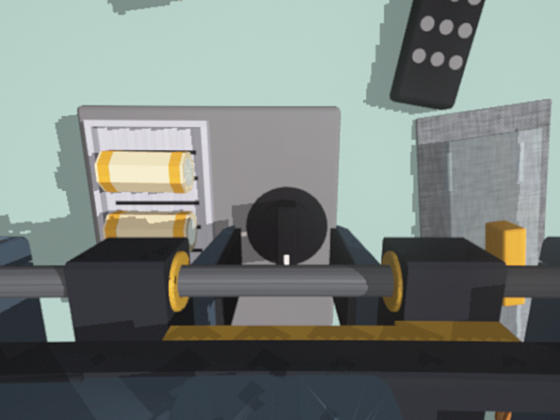

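The bar (columns 277–297) is centred between the jaws. Descending and closing.

arm_command(
  slide=[
    [1.5,0,0],
    [3,0.1,0.1],
    [4.2,0.1,0.1],
    [5,0.1,0.1],
    [5.5,0.1,0.1],
    [5.5,0.1,0.1],
    [5.5,0.1,0.1],
    [5.5,0.1,0.1],
    [5.5,0.1,0.1],
    [5.5,0.1,0.1],
    [5.5,0.1,0.1],
    [5.5,0.1,0.1],
    [5.5,0.1,0.1],
  ],
  turn=[
    [0,0,0],
    [0,0,0],
    [0,0,0],
    [0,0,0],
    [0,0,0],
    [0,0,0],
    [0,0,0],
    [0,0,0],
    [0,0,0],
    [0,0,0],
    [0,0,0],
    [0,0,0],
    [0,0,0],
  ],
  grip=[140,140,140,140,140,140,255,255,255,255,255,255,255],
  newtons=40,
)

```text
time_s: 37.48
ee_pos: [534.3, -160.0, 54.5]
ee_rot: [-61.3, 89.5, -64.1]
force: [-0.2, -2.2, 3.2]
gripper_width: 14.0
```

arm_command(
  slide=[
    [0,0,0],
    [0,0,0],
    [0,0,0],
    [0,0,0],
    [0,0,0],
    [0,0,0],
    [0,0,0],
    [0,0,0],
    [0,0,0],
    [0,0,0],
    [0,0,0],
    [0,0,0],
    [0,0,0],
    [0,0,0],
    [0,0,0],
  ],
  turn=[
    [0.08,0,0],
    [0.17,0,0],
    [0.26,0,0],
    [0.35,0,0],
    [0.44,0,0],
    [0.53,0,0],
    [0.62,0,0],
    [0.71,0,0],
    [0.8,0,0],
    [0.89,0,0],
    [0.98,0,0],
    [1.07,0,0],
    [1.16,0,0],
    [1.25,0,0],
    [1.25,0,0],
  ],
  grip=[255,255,255,255,255,255,255,255,255,255,255,255,255,255,255],
)

```text
time_s: 38.73
ee_pos: [533.9, -160.7, 54.6]
ee_rot: [2.1, 89.5, -72.4]
force: [-2.1, -4.6, 5.0]
gripper_width: 13.3
```

```bash
python3 look.py w31.png
```

```text
38.7333 [ 533.9 -160.7   54.6] [[0.003, 0.964, 0.267], [-0.009, 0.267, -0.964], [-1.0, 0.0, 0.009]] [-17.7  25.7 105.1  -0.6  48.9 -32.8] 13.309668839858286 [-2.1 -4.6  5. ]
```

View pics/w31.png

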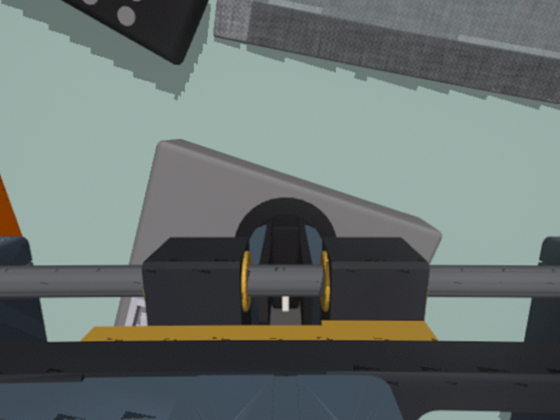

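The knob has turned with the jaws to about 1.25 rad. Releasing, rising and checking.

arm_command(
  slide=[
    [0,0,0],
    [0,0,0],
    [0,0,0],
    [0,0,0],
    [-2,0,0],
    [-5,0,0],
    [-8,0,0],
    [-11,0,0],
    [-11,0,0],
  ],
  turn=[
    [0,0,0],
    [0,0,0],
    [0,0,0],
    [0,0,0],
    [0,0,0],
    [0,0,0],
    [0,0,0],
    [0,0,0],
    [0,0,0],
  ],
  grip=[140,140,140,140,140,140,140,100,100],
)

```text
time_s: 39.53
ee_pos: [537.3, -159.6, 170.0]
ee_rot: [39.6, 89.0, -34.8]
force: [1.3, 0.4, 0.1]
gripper_width: 51.3
```

```bash
python3 look.py w32.png; python3 - <<'E'
from h import *
print(mv([540,1,180],Rdown(5.8)))
P=np.load('w.npy'); z=P[...,2]; x=P[...,0]; y=P[...,1]
m=(z>60)&(z<70)&(x>480)&(x<600)&(y>-190)&(y<-120); r=cv2.minAreaRect(P[m][:,:2].astype(np.float32)); print(m.sum(),r,np.median(z[m]))
E
```

```text
39.5333 [ 537.3 -159.6  170. ] [[0.014, 0.963, 0.269], [-0.01, 0.269, -0.963], [-1.0, 0.011, 0.013]] [-17.5  18.7  96.9  -0.3  63.4 -33. ] 51.325405458552076 [1.3 0.4 0.1]
(array([ -1.41,   4.71, -15.3 ]), array([-1.4  ,  0.014,  0.002]))
871 ((533.7933959960938, -159.58164978027344), (13.973519325256348, 44.32054138183594), 7.094088077545166) 66.42220606121094
```

View pics/w32.png

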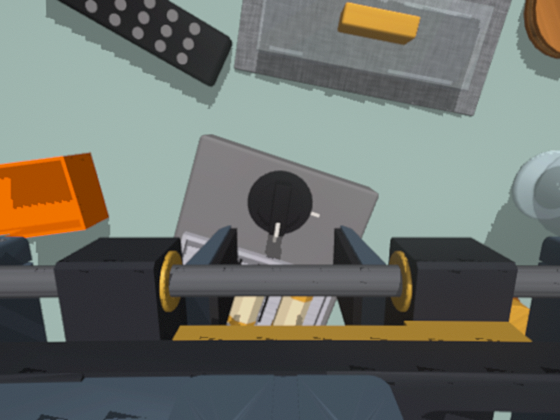

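The knob bar measures −82.9°, i.e. 80° ≈ 1.40 rad clockwise: clicked over to the stop. Now the lid.

arm_command(
  slide=[
    [-0.5,0.4,-1],
    [-1,0.8,-2],
    [-1.4,1.1,-3.5],
    [-1.4,1.4,-5],
    [-1.4,1.8,-6.5],
    [-1.4,2.2,-8],
    [-1.4,2.7,-9.5],
    [-1.4,3.2,-11],
    [-1.4,3.7,-12.5],
    [-1.4,4.2,-14],
    [-1.4,4.7,-15.3],
    [-1.4,4.7,-15.3],
    [-1.4,4.7,-15.3],
    [-1.4,4.7,-15.3],
    [-1.4,4.7,-15.3],
    [-1.4,4.7,-15.3],
  ],
  turn=[
    [-0.1,0,0],
    [-0.2,0,0],
    [-0.3,0,0],
    [-0.4,0,0],
    [-0.5,0,0],
    [-0.6,0,0],
    [-0.7,0,0],
    [-0.8,0,0],
    [-0.9,0,0],
    [-1,0,0],
    [-1.1,0.01,0],
    [-1.2,0.01,0],
    [-1.3,0.01,0],
    [-1.4,0.01,0],
    [-1.4,0.01,0],
    [-1.4,0.01,0],
  ],
  grip=[60,0,0,0,0,0,0,0,0,0,0,0,0,0,0,0],
)

```text
time_s: 40.92
ee_pos: [537.3, 1.5, 175.8]
ee_rot: [-175.6, 89.6, -170.0]
force: [-1.0, 0.4, 0.7]
gripper_width: 91.4
```

```bash
python3 look.py w33.png; python3 - <<'E'
from h import *
P=np.load('w.npy'); z=P[...,2]; x=P[...,0]; y=P[...,1]
for lo,hi in [(13,25),(36,50)]:
    m=(z>lo)&(z<hi)&(x>440)&(x<700)&(y>-55)&(y<55); m=cv2.morphologyEx(m.astype(np.uint8),cv2.MORPH_OPEN,np.ones((3,3)))>0
    r=cv2.minAreaRect(P[m][:,:2].astype(np.float32)); print(lo,m.sum(),r,np.median(z[m]),P[m][:,0].min())
E
```

```text
40.9167 [537.3   1.5 175.8] [[-0.007, -0.098, 0.995], [-0.001, 0.995, 0.098], [-1.0, -0.001, -0.007]] [ -1.   17.1  98.4  -0.1  64.9 -96.6] 91.42675246131901 [-1.   0.4  0.7]
13 9319 ((549.8225708007812, -0.12999725341796875), (233.68251037597656, 76.32574462890625), 9.118237495422363) 19.5717344299012 440.0168854874501
36 940 ((566.2291870117188, 3.0136518478393555), (52.85860824584961, 15.848461151123047), 5.878183364868164) 43.47173297068417 539.5360522497524
```

View pics/w33.png

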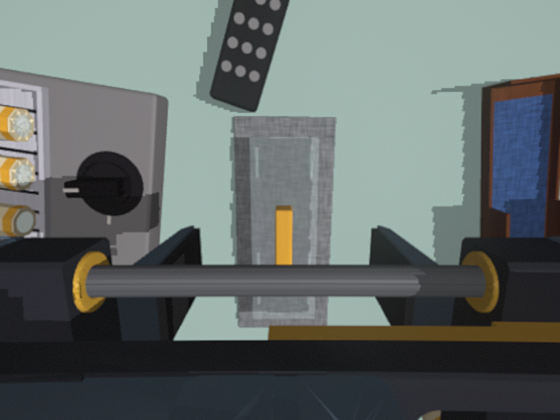

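```bash
python3 - <<'E'
from h import *
print(mv([569.8,3.4,31],Rdown(5.8)))
E
```

```text
(array([14.48, -0.11,  3.33]), array([-0.003, -0.007,  0.001]))
```

arm_command(
  slide=[
    [3,0,2],
    [6,-0.1,3.3],
    [9,-0.1,3.3],
    [11.5,-0.1,3.3],
    [13.3,-0.1,3.3],
    [14.1,-0.1,3.3],
    [14.5,-0.1,3.3],
    [14.5,-0.1,3.3],
    [14.5,-0.1,3.3],
  ],
  turn=[
    [0,0,0],
    [0,-0.01,0],
    [0,-0.01,0],
    [0,-0.01,0],
    [0,-0.01,0],
    [0,-0.01,0],
    [0,-0.01,0],
    [0,-0.01,0],
    [0,-0.01,0],
  ],
  grip=[100,100,100,100,100,100,100,100,100],
)

```text
time_s: 41.72
ee_pos: [571.0, 3.3, 32.7]
ee_rot: [-10.0, 89.6, -4.3]
force: [0.8, -0.2, -0.2]
gripper_width: 55.0
```

arm_command(
  slide=[
    [0,0,0],
    [0,0,0],
    [0,0,0],
    [0,0,0],
    [0,0,0],
    [0,0,0],
    [0,0,0],
    [0,0,0],
    [-0.5,0,0],
    [-1,0,0],
    [-2,0,0],
    [-3.5,0,0],
    [-5.5,0,0],
    [-7.5,0,0],
    [-9,0,0],
    [-9,0,0],
  ],
  turn=[
    [0,0,0],
    [0,0,0],
    [0,0,0],
    [0,0,0],
    [0,0,0],
    [0,0,0],
    [0,0,0],
    [0,0,0],
    [0,0,0],
    [0,0,0],
    [0,0,0],
    [0,0,0],
    [0,0,0],
    [0,0,0],
    [0,0,0],
    [0,0,0],
  ],
  grip=[255,255,255,255,255,255,255,255,255,255,255,255,255,255,255,255],
  newtons=45,
)

```text
time_s: 43.05
ee_pos: [572.0, 3.4, 126.0]
ee_rot: [-8.5, 89.3, -2.7]
force: [0.9, -0.2, -1.1]
gripper_width: 15.4
```

```bash
cat > lidpose.py <<'E'
from h import *
s=env.state();T=T_tool(s)
P=np.load('w.npy'); z=P[...,2]; t=s['ee_pos']
m=(z>t[2]-22)&(z<t[2]-3)&(abs(P[...,0]-t[0])<130)&(abs(P[...,1]-t[1])<60)
m=cv2.morphologyEx(m.astype(np.uint8),cv2.MORPH_OPEN,np.ones((3,3)))>0
r=cv2.minAreaRect(P[m][:,:2].astype(np.float32)); print('lid vis',m.sum(), r)
a=np.radians(r[2]); 
if r[1][0]>r[1][1]:
    c=np.array(r[0])+(95-r[1][0]/2)*np.array([np.cos(a),np.sin(a)]); print('lid centre',c,'yaw',r[2],'minus tcp',c-t[:2])
Q=P[m]; A=np.c_[Q[:,:2]-t[:2],np.ones(len(Q))]; print('slopes,z',np.linalg.lstsq(A,Q[:,2],rcond=None)[0], 'tcp',t)
E
python3 look.py w34.png; python3 lidpose.py
```

```text
43.05 [572.    3.4 126. ] [[0.013, -0.101, 0.995], [-0.001, 0.995, 0.101], [-1.0, -0.002, 0.013]] [ -0.8  22.1  98.7  -0.   58.5 -96.6] 15.421706531316945 [ 0.9 -0.2 -1.1]
lid vis 19387 ((547.9503173828125, 1.1558456420898438), (141.13037109375, 66.59686279296875), 5.833846092224121)
lid centre [572.25857999   3.63949746] yaw 5.833846092224121 minus tcp [1.3204363 0.2553183]
slopes,z [ 8.68988175e-03 -4.04777932e-05  1.13678968e+02] tcp [570.93814369   3.38417917 123.97032403]
```

View pics/w34.png

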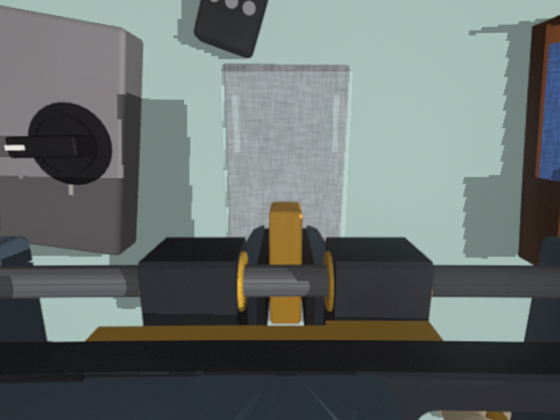

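Lid held level. I'll locate the case precisely with the top camera before moving over it.

```bash
python3 - <<'E'
from h import *
s,p,d=snap('top','t3.png'); P=cloud('top',s,d); z=P[...,2]; x=P[...,0]; y=P[...,1]
R0=(x>370)&(x<640)&(y>150)&(y<320)
for lo,hi in [(36,48),(9,48)]:
    m=R0&(z>lo)&(z<hi); r=cv2.minAreaRect(P[m][:,:2].astype(np.float32)); print(lo,m.sum(),r)
cv2.imwrite('pics/t3c.png',cv2.resize(p[150:290,180:400][:,:,::-1],None,fx=3.6,fy=3.6,interpolation=cv2.INTER_CUBIC))
E
```

```text
36 113 ((498.0591125488281, 231.42677307128906), (189.86105346679688, 65.1747055053711), 12.722582817077637)
9 499 ((510.651123046875, 248.49302673339844), (152.27227783203125, 240.51170349121094), 85.71446990966797)
```

View pics/t3c.png

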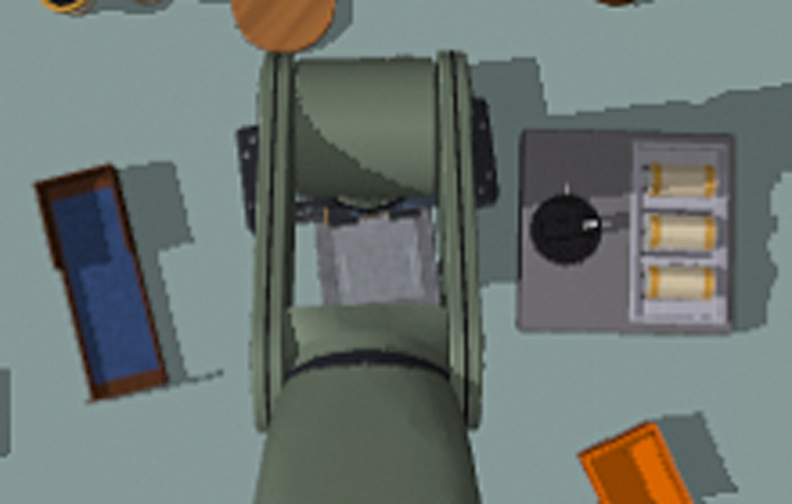

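```bash
python3 - <<'E'
from h import *
print(mv([470,110,170],Rdown(13.5,0)))
E
```

```text
(array([-4.83, 11.6 , -8.83]), array([-0.135,  0.006,  0.002]))
```

arm_command(
  slide=[
    [-1.5,1.5,-1],
    [-3,3.5,-2.5],
    [-4.8,6,-4],
    [-4.8,8.5,-6],
    [-4.8,10.5,-8],
    [-4.8,11.6,-8.8],
    [-4.8,11.6,-8.8],
    [-4.8,11.6,-8.8],
    [-4.8,11.6,-8.8],
  ],
  turn=[
    [-0.02,0,0],
    [-0.05,0,0],
    [-0.08,0,0],
    [-0.11,0,0],
    [-0.13,0.01,0],
    [-0.135,0.01,0],
    [-0.135,0.01,0],
    [-0.135,0.01,0],
    [-0.135,0.01,0],
  ],
  grip=[255,255,255,255,255,255,255,255,255],
)

```text
time_s: 43.9
ee_pos: [470.9, 109.5, 168.7]
ee_rot: [-162.7, 89.7, -149.3]
force: [0.3, 0.6, -0.8]
gripper_width: 15.9
```

```bash
python3 look.py w35.png; python3 lidpose.py; cat > rim.py <<'E'
from h import *
P=np.load('w.npy'); z=P[...,2]; x=P[...,0]; y=P[...,1]
R0=(x>370)&(x<640)&(y>165)&(y<320)
m=R0&(z>37)&(z<48); r=cv2.minAreaRect(P[m][:,:2].astype(np.float32)); print('rim',m.sum(),r,np.median(z[m]))
E
python3 rim.py
```

```text
43.9 [470.9 109.5 168.7] [[-0.005, -0.233, 0.972], [-0.003, 0.972, 0.233], [-1.0, -0.002, -0.005]] [ 1.180e+01  1.280e+01  1.057e+02 -1.000e-01  6.180e+01 -9.160e+01] 15.911194418329957 [ 0.3  0.6 -0.8]
lid vis 19455 ((446.7585144042969, 104.08612060546875), (140.62588500976562, 66.52405548095703), 13.751443862915039)
lid centre [470.73794405 109.95449018] yaw 13.751443862915039 minus tcp [-0.37029351  0.58995171]
slopes,z [-8.07878449e-03 -3.10492491e-03  1.56568741e+02] tcp [471.10823757 109.36453847 168.81536265]
rim 464 ((481.6982421875, 226.3022918701172), (157.85714721679688, 65.91573333740234), 13.15434455871582) 42.43029491610983
```

View pics/w35.png

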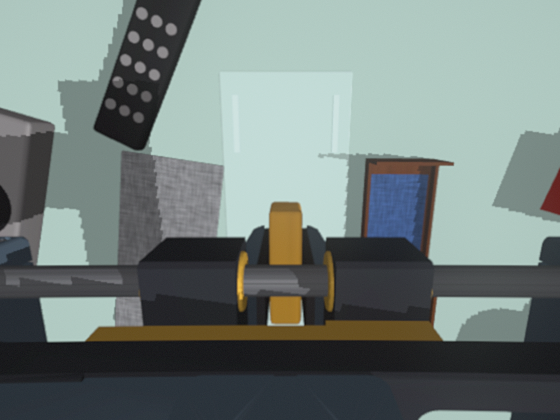

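```bash
python3 - <<'E'
from h import *
print(mv([497.5,229.7,140],Rdown(13.2)),mv([497.5,229.7,80],Rdown(13.2)))
E
```

```text
(array([ 2.84, 11.09,  5.38]), array([ 0.004, -0.005,  0.001])) (array([ 8.84, 11.1 ,  5.41]), array([ 0.004, -0.005,  0.001]))
```

arm_command(
  slide=[
    [0,2,1],
    [0,4.5,2.2],
    [0,7,3.5],
    [1,9.5,4.7],
    [2,11,5.4],
    [3.5,11.1,5.4],
    [5.5,11.1,5.4],
    [7.2,11.1,5.4],
    [8.3,11.1,5.4],
    [8.8,11.1,5.4],
    [8.8,11.1,5.4],
    [8.8,11.1,5.4],
  ],
  turn=[
    [0,0,0],
    [0,0,0],
    [0,0,0],
    [0,0,0],
    [0,-0.005,0],
    [0,-0.005,0],
    [0,-0.005,0],
    [0,-0.005,0],
    [0,-0.005,0],
    [0,-0.005,0],
    [0,-0.005,0],
    [0,-0.005,0],
  ],
  grip=[255,255,255,255,255,255,255,255,255,255,255,255],
)

```text
time_s: 44.95
ee_pos: [497.2, 230.0, 80.8]
ee_rot: [-86.2, 89.9, -72.8]
force: [0.6, -0.5, -1.3]
gripper_width: 15.7
```

```bash
python3 look.py w36.png; python3 lidpose.py; python3 - <<'E'
import cv2
p=cv2.imread('pics/w36.png'); cv2.imwrite('pics/w36c.png',cv2.resize(p[70:250,200:380],None,fx=3.3,fy=3.3,interpolation=cv2.INTER_CUBIC))
E
```

```text
44.95 [497.2 230.   80.8] [[0.0, -0.233, 0.973], [-0.001, 0.973, 0.233], [-1.0, -0.001, 0.0]] [ 2.370e+01  2.330e+01  1.045e+02 -1.000e-01  5.220e+01 -7.970e+01] 15.68202436072604 [ 0.6 -0.5 -1.3]
lid vis 19467 ((473.3122863769531, 224.6271209716797), (141.266357421875, 66.42863464355469), 13.58410930633545)
lid centre [496.99747456 230.35021807] yaw 13.58410930633545 minus tcp [-0.41279818  0.13136944]
slopes,z [-3.00549048e-03 -8.31361545e-04  6.86839158e+01] tcp [497.41027274 230.21884863  81.40530848]
```

View pics/w36c.png

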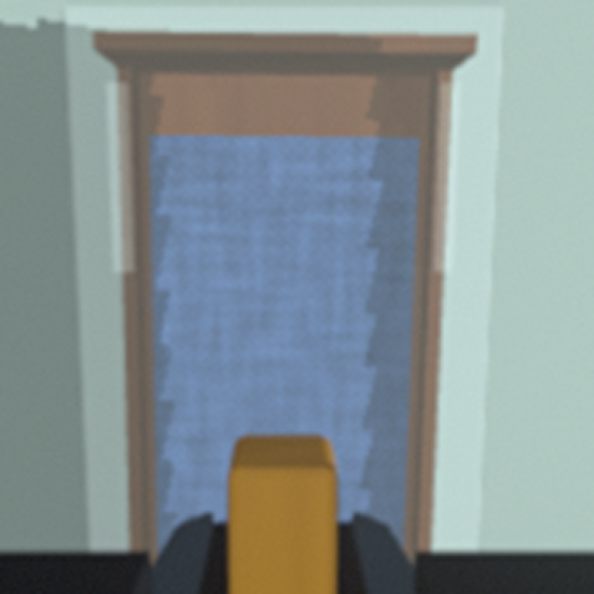

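```bash
python3 - <<'E'
from h import *
s=env.state(); T=world_from_cam('wrist',s)
def at(c,z):
    uv=np.array(c)/3.3+[200,70]; r=rays('wrist',uv)@T[:3,:3].T; o=T[:3,3]; return (o+r*((z-o[2])/r[:,2])[:,None])
L=at([[67,8],[503,8]],69.0); C=at([[95,35],[477,35]],42)
for n,Q in(('lid',L),('case',C)):
    v=Q[1]-Q[0]; print(n,Q.round(1).tolist(),Q.mean(0).round(2),np.linalg.norm(v),np.degrees(np.arctan2(-v[0],v[1])))
E
```

```text
lid [[413.3, 177.6, 69.0], [398.2, 240.6, 69.0]] [405.74 209.08  69.  ] 64.8056198117102 13.482880190015113
case [[413.5, 177.3, 42.0], [398.1, 241.4, 42.0]] [405.82 209.35  42.  ] 65.91319102028444 13.483188581999928
```

The lid and case edges agree within 0.3 mm and in yaw. Lowering.

arm_command(
  slide=[
    [0.4,0,0],
    [0.7,0,0],
    [0.9,0,0],
    [1.1,0,0],
    [1.25,0,0],
    [1.4,0,0],
    [1.45,0,0],
    [1.45,0,0],
  ],
  turn=[
    [0,0,0],
    [0,0,0],
    [0,0,0],
    [0,0,0],
    [0,0,0],
    [0,0,0],
    [0,0,0],
    [0,0,0],
  ],
  grip=[255,255,255,255,255,255,255,255],
)

```text
time_s: 45.67
ee_pos: [496.4, 230.2, 67.0]
ee_rot: [-80.4, 89.9, -66.9]
force: [-2.5, -1.6, 4.7]
gripper_width: 15.7
```

```bash
python3 look.py w37.png; python3 lidpose.py
```

```text
45.6667 [496.4 230.2  67. ] [[0.0, -0.234, 0.972], [-0.001, 0.972, 0.234], [-1.0, -0.001, 0.0]] [ 2.370e+01  2.420e+01  1.055e+02 -1.000e-01  5.030e+01 -7.970e+01] 15.735881943935311 [-2.5 -1.6  4.7]
lid vis 19422 ((472.4033203125, 224.80886840820312), (141.12989807128906, 66.47917938232422), 13.583260536193848)
lid centre [496.15491454 230.54763893] yaw 13.583260536193848 minus tcp [-0.20297315  0.34096702]
slopes,z [7.02347664e-04 8.89370085e-06 5.48602011e+01] tcp [496.3578877  230.20667191  66.99760148]
```

View pics/w37.png

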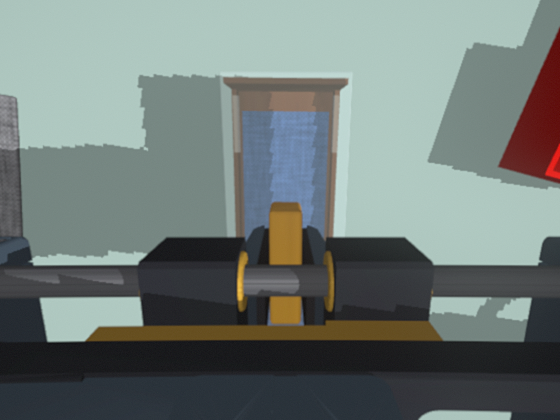

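The plate top is at 54.9 (54.6 at the start), level, with light contact force: seated. Releasing and rising.

arm_command(
  slide=[
    [0,0,0],
    [0,0,0],
    [0,0,0],
    [0,0,0],
    [0,0,0],
    [-2,0,0],
    [-5,0,0],
    [-8,0,0],
    [-12,0,0],
    [-14,0,3],
    [-14,0,3],
    [-14,0,3],
  ],
  turn=[
    [0,0,0],
    [0,0,0],
    [0,0,0],
    [0,0,0],
    [0,0,0],
    [0,0,0],
    [0,0,0],
    [0,0,0],
    [0,0,0],
    [0,0,0],
    [0,0,0],
    [0,0,0],
  ],
  grip=[100,100,100,100,100,100,100,0,0,0,0,0],
)

```text
time_s: 46.72
ee_pos: [526.8, 237.9, 207.3]
ee_rot: [-8.7, 89.8, 4.8]
force: [-0.3, -1.0, -0.3]
gripper_width: 86.1
```

```bash
python3 look.py w38.png; python3 rects.py; python3 - <<'E'
from h import *
P=np.load('w.npy'); z=P[...,2]
m=(z>45)&(z<58)&(abs(P[...,0]-500)<110)&(abs(P[...,1]-230)<60); Q=P[m]; A=np.c_[Q[:,:2]-[497,230],np.ones(len(Q))]; print(np.linalg.lstsq(A,Q[:,2],rcond=None)[0])
print(mv([420,60,300],Rdown(5)))
E
```

```text
46.7167 [526.8 237.9 207.3] [[0.003, -0.233, 0.972], [0.0, 0.972, 0.233], [-1.0, -0.0, 0.003]] [ 23.2  19.   90.7  -0.1  70.1 -80.3] 86.13488219934705 [-0.3 -1.  -0.3]
44 58 12896 [496.2 230.2] [190.3  67.1] 13.5 54.6
66 85 1228 [495.7 230.6] [59.  15.8] 14.0 78.5
[ 9.00329999e-05 -2.37168767e-04  5.46113600e+01]
(array([ -9.39, -14.8 , -14.37]), array([ 0.148, -0.001,  0.001]))
```

View pics/w38.png

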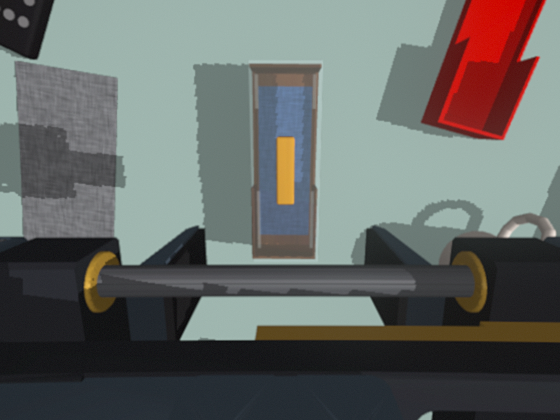

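The lid is level and centred on the empty case. I'll back away and check the whole scene.

arm_command(
  slide=[
    [-2,-2,-2],
    [-4,-5,-5],
    [-6,-8,-8],
    [-9,-11,-11],
    [-9.4,-14.8,-14.4],
    [-9.4,-14.8,-14.4],
    [-9.4,-14.8,-14.4],
    [-9.4,-14.8,-14.4],
    [-9.4,-14.8,-14.4],
    [-9.4,-14.8,-14.4],
    [-9.4,-14.8,-14.4],
    [-9.4,-14.8,-14.4],
    [-9.4,-14.8,-14.4],
    [-9.4,-14.8,-14.4],
    [-9.4,-14.8,-14.4],
    [-9.4,-14.8,-14.4],
    [-9.4,-14.8,-14.4],
    [-9.4,-14.8,-14.4],
    [-9.4,-14.8,-14.4],
    [-9.4,-14.8,-14.4],
  ],
  turn=[
    [0.03,0,0],
    [0.06,0,0],
    [0.1,0,0],
    [0.13,0,0],
    [0.148,0,0],
    [0.148,0,0],
    [0.148,0,0],
    [0.148,0,0],
    [0.148,0,0],
    [0.148,0,0],
    [0.148,0,0],
    [0.148,0,0],
    [0.148,0,0],
    [0.148,0,0],
    [0.148,0,0],
    [0.148,0,0],
    [0.148,0,0],
    [0.148,0,0],
    [0.148,0,0],
    [0.148,0,0],
  ],
  grip=[0,0,0,0,0,0,0,0,0,0,0,0,0,0,0,0,0,0,0,0],
)

```text
time_s: 48.43
ee_pos: [420.1, 60.0, 300.5]
ee_rot: [-86.4, 89.9, -81.4]
force: [0.5, -0.2, -0.8]
gripper_width: 91.0
```

```bash
python3 look.py w39.png; python3 rects.py; python3 - <<'E'
from h import *
s,p,d=snap('top','t4.png'); a=cv2.imread('pics/top0.png').astype(int)
P=cloud('top',s,d); P0=np.load('top0.npy')
for n,(x0,x1,y0,y1) in dict(opera=(185,230,130,158),coast=(243,275,133,168),swan=(293,322,112,148),candle=(338,366,123,155),remote=(284,312,240,296),gcase=(407,450,168,224),mug=(107,146,192,240),red=(138,170,250,322)).items():
    print(n,np.abs(a[y0:y1,x0:x1]-p[y0:y1,x0:x1,::-1].astype(int)).mean().round(1), np.nanmean(np.abs(P[y0:y1,x0:x1,2]-P0[y0:y1,x0:x1,2])).round(2))
E
```

```text
48.4333 [420.1  60.  300.5] [[0.0, -0.088, 0.996], [-0.001, 0.996, 0.088], [-1.0, -0.001, 0.0]] [  6.6   1.9  99.   -0.1  79.1 -88.4] 90.97578714207499 [ 0.5 -0.2 -0.8]
8 35 346 [424.4 196.3] [46.3 91.9] 57.9 16.2
35 45 44 [415.7 198.8] [38.3 80.4] 49.9 41.1
44 58 3154 [457.3 221.6] [111.6  66.9] 13.8 54.5
66 85 174 [475.1 224.5] [18.2 15.5] 10.8 78.0
opera 1.0 2.96
coast 0.9 3.01
swan 0.8 2.79
candle 0.9 2.8
remote 30.7 152.82
gcase 6.8 2.94
mug 0.8 3.0
red 1.5 3.01
```

View pics/t4.png

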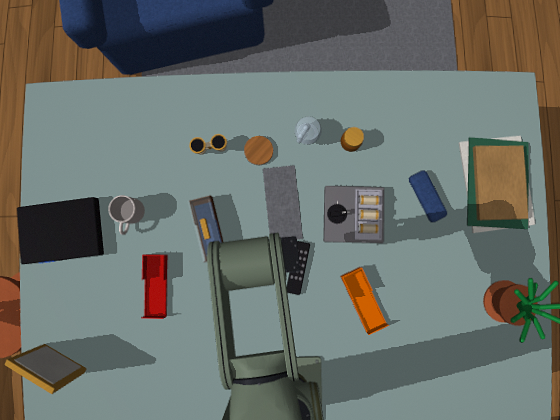

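The top view shows three barrels in the tray (x 358–382, y 190–230), the knob turned, the covered case at (205,222), and the bystanders unmoved. The remote is partly hidden by the arm but was never touched. One last look from the scene camera, then I hand in.

```bash
python3 - <<'E'
from h import *
s,p,d=snap('scene','s9.png'); cv2.imwrite('pics/s9c.png',cv2.resize(p[120:320,120:420][:,:,::-1],None,fx=2.6,fy=2.6,interpolation=cv2.INTER_CUBIC))
E
```

```text
(no output)
```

View pics/s9c.png

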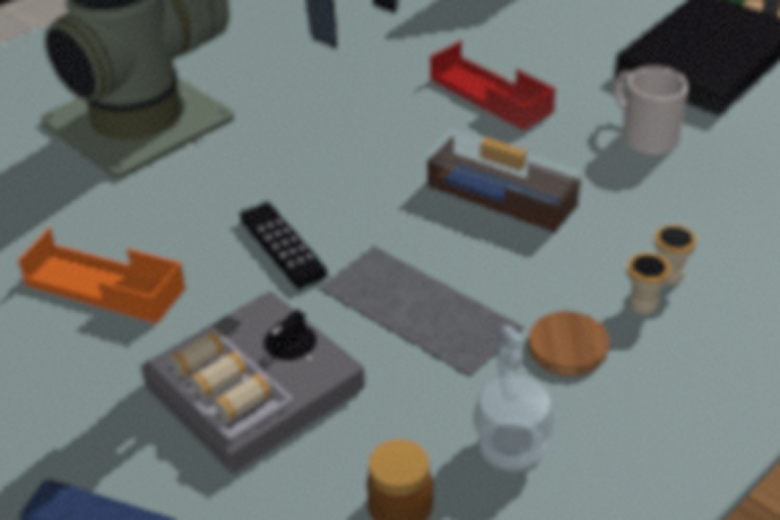

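The scene view shows three barrels lying in the tray, the knob turned, and the case covered and level. Handing in.

```bash
python3 -c "
from workcell import env
print(env.job_done(), env.state()['time_s'])"
```

```text
the job is handed in; nothing more can be done
the job is handed in; nothing more can be done
```

The job is done and handed in at about 48.5 s of the 210 s allowed. I tipped the covered case about 43° until all three barrels lay together in the low-sided end, then set it down level. I lifted the lid onto the pad, laid the barrels in the tray, turned the timer knob and put the lid back on the empty case.

**Last checks**
- **Barrels:** three are in the tray, lying across it on their sides.
- **Knob:** the bar stands at about 1.40 rad clockwise, its end stop.
- **Lid:** it is level, with its top at 54.6 mm (as at the start), and centred on the case.
- **Bystanders:** the ones in clear view match the first picture. The spectacle case's picture differs more, which I put down to a shadow across it. The arm hid part of the remote in the top view, but it shows in the last scene view and I never went near it.

**What did not go cleanly**
- **Tipping:** the wrist reached a joint limit near a singularity, so the case rode about 28 mm higher than planned.
- **Grip:** the case turned about 12° in the grip, and I levelled it before setting it down.
- **Lid at release:** it had slid a few mm lengthwise on the case, so its near end dipped inside the end wall until I lifted it off.
- **Case position:** it now stands about 15 mm nearer the robot than it started.

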